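# Sort the rotor adapters and seal the dry box

## Task

The orange tube adapters on the bench come from two centrifuges: put every one whose spigot slides into the bore of the spare steel bucket into the white dry box, and every one that is too fat for it into the green return tray. Put the white desiccant canister in the dry box with them. Once everything that belongs in the box is in, lay the clear lid on it and press its gasket home one corner after another, one at a time, until the lid sits flat and sealed all round. Leave the timer, the amber jar and the beaker where they are.

Things in the scene. Friction and masses are not known exactly. Their poses are not given: they have to be found in the camera images.
- adapter_a: Tube adapter for a centrifuge bucket (may be absent): an orange round flange, 52 mm across and 14 mm thick, on top of a bare metal spigot 24 mm long, 38 mm in height altogether, about 90 g. Spigots are 37 mm or 46 mm in diameter; this name does not tell which, and the flanges are all alike. Origin: centre of the foot of the spigot; z up through the flange. Stands on its spigot at the start.
- adapter_b: Tube adapter for a centrifuge bucket (may be absent): an orange round flange, 52 mm across and 14 mm thick, on top of a bare metal spigot 24 mm long, 38 mm in height altogether, about 90 g. Spigots are 37 mm or 46 mm in diameter; this name does not tell which, and the flanges are all alike. Origin: centre of the foot of the spigot; z up through the flange. Stands on its spigot at the start.
- adapter_c: Tube adapter for a centrifuge bucket (may be absent): an orange round flange, 52 mm across and 14 mm thick, on top of a bare metal spigot 24 mm long, 38 mm in height altogether, about 90 g. Spigots are 37 mm or 46 mm in diameter; this name does not tell which, and the flanges are all alike. Origin: centre of the foot of the spigot; z up through the flange. Stands on its spigot at the start.
- adapter_d: Tube adapter for a centrifuge bucket (may be absent): an orange round flange, 52 mm across and 14 mm thick, on top of a bare metal spigot 24 mm long, 38 mm in height altogether, about 90 g. Spigots are 37 mm or 46 mm in diameter; this name does not tell which, and the flanges are all alike. Origin: centre of the foot of the spigot; z up through the flange. Stands on its spigot at the start.
- adapter_e: Tube adapter for a centrifuge bucket (may be absent): an orange round flange, 52 mm across and 14 mm thick, on top of a bare metal spigot 24 mm long, 38 mm in height altogether, about 90 g. Spigots are 37 mm or 46 mm in diameter; this name does not tell which, and the flanges are all alike. Origin: centre of the foot of the spigot; z up through the flange. Stands on its spigot at the start.
- bucket_mouth (a point): Spare centrifuge bucket, fixed upright on the bench: a steel cup 54 mm across outside (66 mm at its rubber foot) with a round bore 42 mm in diameter and 45 mm deep. This point is the centre of the mouth, 55 mm above the bench. A 37 mm spigot slides in with 2.5 mm to spare all round (let go, the flange rests on the rim); a 46 mm spigot stops on the rim.
- dry_box: White dry box, open at the top, fixed to the bench: 186 mm (its x) by 146 mm (its y) outside, 74 mm high, walls and floor 8 mm thick (inside 170 by 130 mm). Origin: centre of its underside. A black rubber gasket runs round the rim in four quarters, one per corner, and stands 7 mm above the rim until pressed.
- lid: Loose clear lid, about 0.35 kg, lying bar up at the start. Origin: centre of its underside; z up. From below: tongue (blue edge) 162 (x) by 122 (y) by 14 mm, which drops into the box mouth with 4 mm to spare each side; plate 190 by 150 by 8 mm, top 22 mm above the origin. Either way round fits. On the unpressed gasket the origin is 67 mm above the box's underside; pressed home, 61 mm.
- lid_bar (a point): Middle of the lid's blue grip bar, 37 mm above the lid's origin. The bar is 70 mm long (along the lid's x), 14 mm wide (y) and 30 mm high (22 to 52 mm above the lid's origin). To press a corner, push on the plate 77 mm (x) and 57 mm (y) from the lid's centre, straight above that corner of the gasket.
- return_tray: Green return tray, fixed to the bench: 100 mm (its x) by 160 mm (its y), 22 mm high, walls and floor 4 mm. Origin: centre of its underside.
- seal_1 (a joint): Gasket quarter at the +x +y corner of the dry box (box axes): how far it is pressed down, 0 to 0.006 m (fully home). It resists with about 12 N, stays where it was pressed, and never springs back; the lid's weight alone does not move it.
- seal_2 (a joint): Gasket quarter at the +x -y corner of the dry box (box axes): how far it is pressed down, 0 to 0.006 m (fully home). It resists with about 12 N, stays where it was pressed, and never springs back; the lid's weight alone does not move it.
- seal_3 (a joint): Gasket quarter at the -x -y corner of the dry box (box axes): how far it is pressed down, 0 to 0.006 m (fully home). It resists with about 12 N, stays where it was pressed, and never springs back; the lid's weight alone does not move it.
- seal_4 (a joint): Gasket quarter at the -x +y corner of the dry box (box axes): how far it is pressed down, 0 to 0.006 m (fully home). It resists with about 12 N, stays where it was pressed, and never springs back; the lid's weight alone does not move it.
- desiccant: Desiccant canister: white plastic cylinder with a blue band and small holes in its top, 40 mm across, 34 mm tall, about 60 g. Origin: centre of its underside. Always there.
- timer: Bystander: flat yellow-green lab timer, 50 by 60 by 18 mm, lying near the robot. Origin under its centre.
- reagent: Bystander: amber reagent jar, 52 mm across, 85 mm tall. Origin under its centre.
- beaker: Bystander: small glass beaker, 56 mm across, 60 mm tall. Origin under its centre.

How it is judged:
By the outcome, as a careful person would: the job done as asked, in the order asked, and still so for the second after the job is handed in, with the robot touching nothing.
Of adapter_a, adapter_b, adapter_c, adapter_d, adapter_e only 3 to 5 are there at a start; the rules pass over those that are not, and their reading is None.
At some moment in a run one of adapter_a, adapter_b, adapter_c, adapter_d, adapter_e, desiccant, lid may be knocked a few centimetres aside while the robot is not near it.
It also fails if it takes over 210 s, if anything falls off the work surface, if the arm or the gripper's body presses on something with over 40 N, if the wrist force passes 120 N, or if a joint passes its speed limit or range.

## Robot

A 6-joint arm with a two-finger parallel gripper is mounted at the origin on the work surface. World frame = base frame: x ahead of the robot, y to its left, z up, the work surface at z = 0. Lengths are in mm, angles in rad, forces in N, time in s.
With the tool pointing down it reaches from about 350 to 975 mm from the base axis. Payload 7.1 kg.
Tool frame: the origin (TCP) lies between the finger pads; the fingertips stand 17 mm ahead of it and the grasp point (between the pads) lies 2 mm behind it; z points along the fingers, y is the line along which they close (so a half turn about z gives the same grasp; the last joint's range is limited). The gripper opens to 88 mm and grips with 3 to 60 N. Pads are 20 mm wide; open, the fingers measure 115 mm over their backs; the gripper's body (75 mm by 178 mm) begins 61 mm behind the grasp point.
Start: joints at [-1.289, 0.423, 1.63, -0, 1.089, -0.019], TCP at [185.196, -596.915, 239.675] pointing down, gripper open.
Joint ranges: [-3, 3], [-0.9, 2.11], [0.09, 2.58], [-1.31, 4.45], [0.11, 2.69], [-2.54, 2.54]. Speed limits (rad/s): [2.39, 2.39, 3.01, 3.14, 3.14, 3.14].

## Interface

Orientations are given as a rotation vector (axis times angle).
In Python, from workcell import ctrl gives the robot as it stands.
- The arm moves only by the shell command python3 jog.py 'ROWS' [OPENING]. ROWS is a JSON list of rows, 1 to 5 of them, each written [[dx, dy, dz], [rx, ry, rz]]: dx, dy, dz in mm, then a rotation vector rx, ry, rz in rad; each row shifts and turns the commanded pose from where the row before left it, along the tool's axes as they then stand; what a row does not reach is not made up. A row lasts 1/12 s, in which the tool goes at most 41.7 mm and 0.125 rad, less where a joint would pass 70% of its speed; a pose out of reach is approached as far as the arm can. OPENING is the finger opening in mm, set as the command begins (- or left out keeps the last). The fingers move at their own pace and stop on an object; the grip force is fixed at half the most. Time passes only in rows, so rows that do not move let the fingers close. It prints the time, the measured TCP pose, the force, the opening and the grip force at its end. Input that does not fit is refused with a message, and nothing moves.
- ctrl.get_obs(): the state, without advancing time (a new reading comes with each control period).
- ctrl.get_image(name): name is "side" or "top" or "wrist"; returns a dict with "img" (400x640x3 uint8, red, green, blue), "fx", "fy", "cx", "cy" (pixels), "k1" (the pictures are not rectified: a ray, as slopes to the right and down, at radius r is drawn at 1 + k1 r^2 times it, then the intrinsics apply), "R" (3x3) and "t" (3): a world point X has camera coordinates R X + t. Camera axes: x right, y down, z forward; pixel columns grow to the right and rows downward; lengths in mm; the calibration is good to about 2 mm. A picture is of the moment at which its call begins. There is no depth.
- ctrl.close_job(): hands the job in; it is judged then, once.
The state is a dict: "t": time; "qpos": joint angles; "qvel": joint speeds; "joint_torque": joint torques, N m; "ee_pos": TCP position; "orientation": TCP orientation; "ft_force": force on the tool from outside, world axes, zero at the start; "moment": the same for the moment, N m; "width": finger opening in mm; "grasp_force": force on a finger pad.
Only numpy, scipy, OpenCV 4.12 (cv2) and the standard library are available. Lean on these libraries where they do the work, as an engineer would, in place of code of your own. Each camera call takes 0.05 s, during which the arm holds its last target. There are 200 camera calls.

## Working session

There is one attempt and no reset: what is moved stays moved. The work goes in short steps, Python scripts to look and compute and a shell command to move; the robot and the scene stay as the last step left them, time stands still between calls to the robot, and variables do not carry over. Pictures are saved under pics/ and viewed, at most 14 in all, crops included, and the job is handed in when it is done.

```bash
ls; mkdir -p pics
python3 - <<'E'
from workcell import ctrl
import cv2
o=ctrl.get_obs(); print({k:o[k] for k in ('t','ee_pos','orientation','width','ft_force')})
for n in("top","side"):
    d=ctrl.get_image(n); cv2.imwrite(f"pics/{n}0.png",d["img"][:,:,::-1]); print(n,d["fx"],d["cx"],d["cy"],d["k1"],d["R"],d["t"])
E
```

```text
jog.py
pics
workcell.py
{'t': 0.0, 'ee_pos': array([ 185.05068382, -596.43353166,  238.936538  ]), 'orientation': array([-3.10466320e+00, -4.70431345e-01,  2.98408857e-04]), 'width': 87.51273896933506, 'ft_force': array([-0.48495427, -0.04370747, -0.21407841])}
top 367.45731722890287 318.8035084631035 205.6680337919666 -0.0014991185948438593 [[ 0.00632884 -0.99982395  0.0176637 ]
 [-0.98901083 -0.0088676  -0.14757692]
 [ 0.14770758 -0.0165356  -0.98889284]] [-22.13135963 553.41457974 781.73564807]
side 490.0331103346006 318.3791807320129 205.07056773809526 -0.09935368115273446 [[-0.86257321 -0.50591705  0.0039238 ]
 [-0.36299502  0.61345587 -0.70136047]
 [ 0.35242314 -0.60639907 -0.71279597]] [468.86033419 242.28935901 979.71013011]
```
View pics/top0.png

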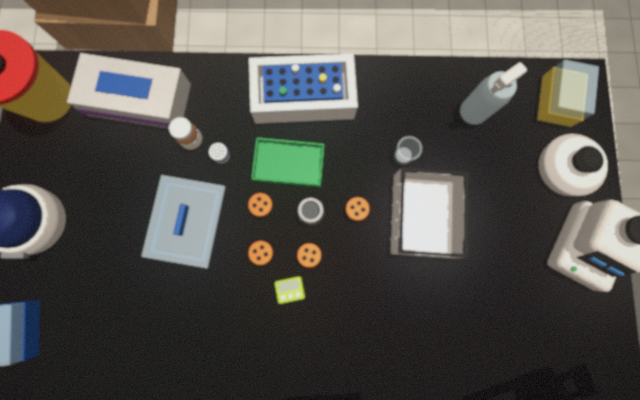

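View pics/side0.png

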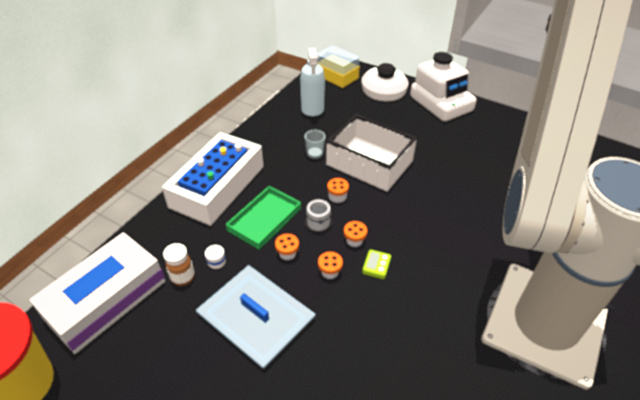

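Create h.py:
```python
from workcell import ctrl
import cv2, numpy as np
from scipy.spatial.transform import Rotation as Ro
def K(d): return np.array([[d["fx"],0,d["cx"]],[0,d["fy"],d["cy"]],[0,0,1]])
def cast(d,px,z):
    p=cv2.undistortPoints(np.array(px,float).reshape(-1,1,2),K(d),np.array([d["k1"],0,0,0.]))[:,0]
    v=np.c_[p,np.ones(len(p))]@d["R"]; c=-d["R"].T@d["t"]
    return c+v*((z-c[2])/v[:,2])[:,None]
def blobs(d,lo,hi,amin=60):
    m=cv2.inRange(cv2.cvtColor(d["img"],cv2.COLOR_RGB2HSV),np.array(lo),np.array(hi))
    m=cv2.morphologyEx(m,cv2.MORPH_CLOSE,np.ones((5,5)))
    cs=cv2.findContours(m,cv2.RETR_EXTERNAL,cv2.CHAIN_APPROX_NONE)[0]
    return [c for c in cs if cv2.contourArea(c)>amin]
def orange(d):
    return [(cv2.fitEllipse(c),c) for c in blobs(d,(5,150,120),(18,255,255))]
def tool(target,yaw=None):
    "displacement in tool axes from measured pose"
    o=ctrl.get_obs(); R=Ro.from_rotvec(o["orientation"])
    return R.inv().apply(np.array(target)-o["ee_pos"])
def state():
    o=ctrl.get_obs(); R=Ro.from_rotvec(o["orientation"]).as_matrix()
    print('t',round(o['t'],2),'pos',o['ee_pos'].round(1),'y',np.degrees(np.arctan2(R[1,1],R[0,1])).round(1),'zaxis',R[:,2].round(3),'w',round(o['width'],1),'F',o['ft_force'].round(1))
```

Run:
```python
from h import *
T=ctrl.get_image("top");S=ctrl.get_image("side")
for d in(T,S):
    for e,c in orange(d):print(np.round(e[0]),np.round(e[1],1),cast(d,[e[0]],38)[0].round(1))
r=lambda c:cv2.minAreaRect(c)
for nm,lo,hi,z in(("tray",(50,100,60),(75,255,255),22),("bluebar",(100,150,60),(120,255,255),60),):
    for c in blobs(T,lo,hi): print(nm,r(c),cast(T,cv2.boxPoints(r(c)),z).round(0).tolist())
def crop(d,x0,x1,y0,y1,f): return cv2.resize(d["img"][y0:y1,x0:x1,::-1],None,fx=f,fy=f,interpolation=cv2.INTER_CUBIC)
cv2.imwrite("pics/s1.png",crop(S,265,375,175,285,5))
cv2.imwrite("pics/t1.png",crop(T,130,480,125,285,2.28))
print(cast(T,[[311,210]],55),cast(T,[[219,152]],34))
state()
```

```text
[309. 255.] [24.  24.1] [444.5   3.4  38. ]
[260. 252.] [24.  24.5] [449.1 110.7  38. ]
[357. 208.] [23.3 23.5] [ 548.8 -104.4   38. ]
[260. 204.] [23.3 23.7] [556.5 114.9  38. ]
[178. 261.] [19.9 21.7] [730.5 277.7  38. ]
[330. 262.] [22.1 25.3] [450.  111.7  38. ]
[287. 243.] [20.9 24.5] [557.4 115.2  38. ]
[355. 230.] [20.1 24.2] [445.2   4.3  38. ]
[338. 186.] [17.3 21.8] [ 550.  -104.5   38. ]
[133. 172.] [ 8.7 48.9] [1029.1  117.1   38. ]
[291.  61.] [ 9.8 34.4] [ 984.1 -565.5   38. ]
tray ((287.7460632324219, 161.6663055419922), (71.3912582397461, 45.081722259521484), 5.440331935882568) [[613.0, 141.0, 22.0], [721.0, 134.0, 22.0], [707.0, -33.0, 22.0], [599.0, -23.0, 22.0]]
bluebar ((30.940269470214844, 329.9755859375), (59.80496597290039, 16.895877838134766), 89.02897644042969) [[346.0, 599.0, 60.0], [347.0, 564.0, 60.0], [229.0, 548.0, 60.0], [228.0, 582.0, 60.0]]
bluebar ((180.558837890625, 219.76473999023438), (5.820855140686035, 27.406526565551758), 14.03624439239502) [[490.0, 293.0, 60.0], [548.0, 282.0, 60.0], [545.0, 270.0, 60.0], [487.0, 280.0, 60.0]]
bluebar ((16.5, 218.0), (54.0, 33.0), 90.0) [[577.0, 674.0, 60.0], [577.0, 604.0, 60.0], [461.0, 590.0, 60.0], [460.0, 659.0, 60.0]]
bluebar ((122.98265075683594, 84.61270904541016), (50.330928802490234, 17.486576080322266), 8.746162414550781) [[813.0, 489.0, 60.0], [855.0, 487.0, 60.0], [838.0, 372.0, 60.0], [797.0, 375.0, 60.0]]
bluebar ((299.977783203125, 82.22994995117188), (32.855865478515625, 70.55291748046875), 87.08915710449219) [[872.0, 111.0, 60.0], [884.0, -52.0, 60.0], [803.0, -56.0, 60.0], [792.0, 105.0, 60.0]]
[[541.73811586  -0.58554942  55.        ]] [[677.33938408 212.2383636   34.        ]]
t 0.2 pos [ 185.1 -596.6  239.2] y -72.8 zaxis [-0.     0.001 -1.   ] w 87.5 F [0.4 0.9 0.1]
```

View pics/s1.png

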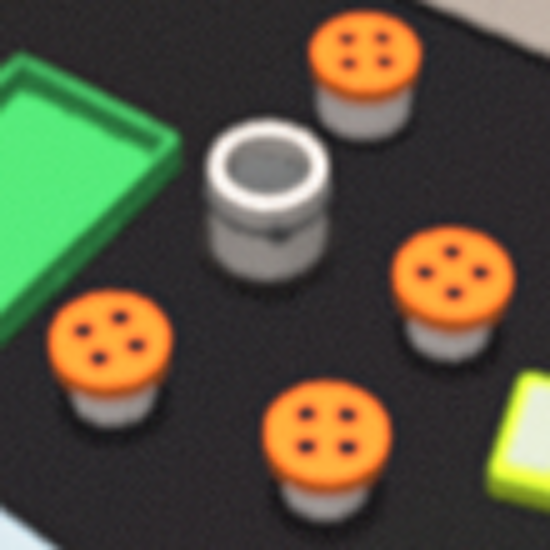

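View pics/t1.png

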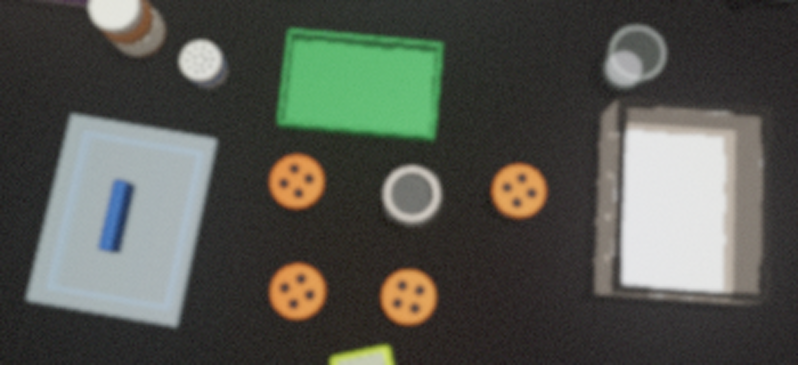

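Run:
```python
from h import *
T=ctrl.get_image("top");S=ctrl.get_image("side")
def crop(d,x0,x1,y0,y1,f): 
    a=cv2.resize(d["img"][y0:y1,x0:x1,::-1],None,fx=f,fy=f,interpolation=cv2.INTER_CUBIC)
    return cv2.convertScaleAbs(255*(a/255.)**.6)
a=crop(T,380,480,160,270,4);b=crop(S,320,420,110,220,4)
cv2.imwrite("pics/box.png",np.hstack([a,b]))
```

```text
(no output)
```

View pics/box.png

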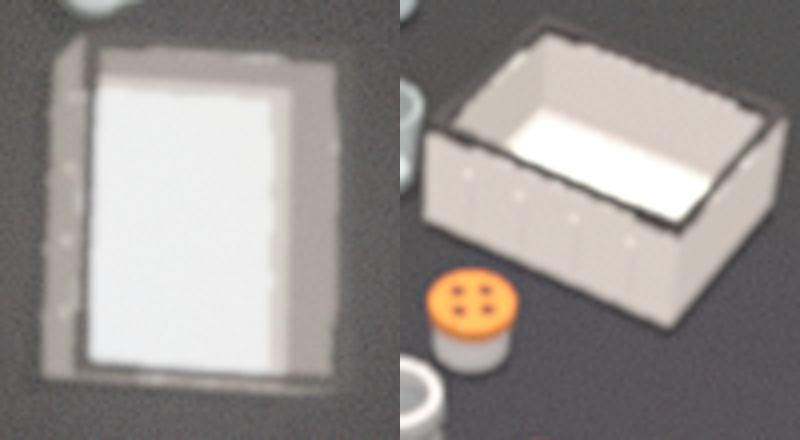

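Run:
```python
from h import *
T=ctrl.get_image("top");S=ctrl.get_image("side")
s=lambda P:[[320+(x-400)/4,110+y/4] for x,y in P]
t=lambda P:[[380+x/4,160+y/4] for x,y in P]
def fit(P):
    P=P[:,:2]; r=cv2.minAreaRect(P.astype(np.float32)); print(P.round(0).tolist(),P.mean(0).round(1),np.linalg.norm(np.roll(P,-1,0)-P,axis=1).round(0), [np.degrees(np.arctan2(*(b-a)[::-1])).round(1) for a,b in zip(P,np.roll(P,-1,0))])
fit(cast(S,s([(426,124),(545,21),(785,115),(672,230)]),78))
fit(cast(T,t([(82,40),(352,48),(346,392),(76,375)]),78))
print(cast(S,s([(422,220),(668,328)]),0).round(0), cast(T,t([(53,62),(40,378)]),0).round(0))
lid=[]
c=max((cv2.minAreaRect(k) for k in blobs(T,(95,15,90),(115,110,255),2000) if 140<k[:,0,0].mean()<230 and k[:,0,1].mean()>150),key=lambda r:r[1][0]*r[1][1]); print(c); fit(cast(T,cv2.boxPoints(c),22))
```

```text
[[637.0, -200.0], [623.0, -342.0], [439.0, -330.0], [455.0, -186.0]] [ 538.7 -264.6] [143. 184. 144. 182.] [np.float64(-95.5), np.float64(176.0), np.float64(83.6), np.float64(-4.3)]
[[628.0, -195.0], [625.0, -343.0], [439.0, -330.0], [447.0, -187.0]] [ 535.  -263.5] [148. 187. 143. 181.] [np.float64(-91.1), np.float64(175.9), np.float64(86.8), np.float64(-2.5)]
[[ 636. -195.    0.]
 [ 448. -184.    0.]] [[ 634. -196.    0.]
 [ 447. -184.    0.]]
((183.06906127929688, 220.90704345703125), (68.29230499267578, 87.15269470214844), 12.171459197998047)
[[439.0, 378.0], [634.0, 351.0], [601.0, 197.0], [408.0, 229.0]] [520.5 288.8] [197. 158. 196. 153.] [np.float64(-7.9), np.float64(-101.8), np.float64(170.5), np.float64(78.4)]
```

```bash
R='x'; python3 jog.py '[[[0, 0, 0], [0, 0, -0.125]], [[0, 0, 0], [0, 0, -0.125]], [[0, 0, 0], [0, 0, -0.125]], [[0, 0, 0], [0, 0, -0.125]], [[0, 0, 0], [0, 0, -0.125]]]' 70; python3 jog.py '[[[0, 0, 0], [0, 0, -0.125]], [[0, 0, 0], [0, 0, -0.125]], [[0, 0, 0], [0, 0, -0.125]], [[0, 0, 0], [0, 0, -0.125]], [[0, 0, 0], [0, 0, -0.125]]]'
python3 jog.py '[[[0, 0, 0], [0, 0, -0.02]], [[33, 24, 0], [0, 0, 0]], [[33, 24, 0], [0, 0, 0]], [[33, 24, 0], [0, 0, 0]], [[33, 24, 0], [0, 0, 0]]]'
python3 jog.py '[[[33, 24, 0], [0, 0, 0]], [[33, 24, 0], [0, 0, 0]], [[33, 24, 0], [0, 0, 0]], [[33, 24, 0], [0, 0, 0]], [[33, 24, 0], [0, 0, 0]]]'
python3 jog.py '[[[33, 24, 0], [0, 0, 0]], [[33, 24, 0], [0, 0, 0]], [[33, 24, 0], [0, 0, 0]], [[33, 24, 0], [0, 0, 0]], [[33, 24, 0], [0, 0, 0]]]'
python3 jog.py '[[[0, 0, 0], [0, 0, 0]], [[0, 0, 0], [0, 0, 0]], [[0, 0, 0], [0, 0, 0]]]'
python3 -c "
from h import *
state();print(tool([549.5,-104.5,140]))
d=ctrl.get_image('wrist');cv2.imwrite('pics/w1.png',d['img'][:,:,::-1])
for e,c in orange(d):print(np.round(e[0]),np.round(e[1],1),cast(d,[e[0]],38)[0].round(1))
print(d['fx'],d['R'],-d['R'].T@d['t'])"
```

```text
t: 0.82
ee_pos: [185.2, -596.9, 239.7]
orientation: [-2.807, -1.412, 0.0]
ft_force: [0.4, 0.2, -0.7]
width: 70.6
grasp_force: 0.0
t: 1.23
ee_pos: [185.2, -596.9, 239.7]
orientation: [-2.237, -2.206, -0.0]
ft_force: [-0.5, -0.2, -0.3]
width: 69.9
grasp_force: 0.0
t: 1.65
ee_pos: [281.7, -463.5, 239.7]
orientation: [2.226, 2.216, 0.0]
ft_force: [1.2, 0.9, 0.3]
width: 69.5
grasp_force: 0.0
t: 2.07
ee_pos: [402.0, -298.2, 240.0]
orientation: [2.225, 2.217, 0.0]
ft_force: [0.2, -0.3, -0.3]
width: 69.8
grasp_force: 0.0
t: 2.48
ee_pos: [522.1, -133.0, 240.0]
orientation: [2.225, 2.217, 0.0]
ft_force: [0.8, -1.2, 1.2]
width: 70.1
grasp_force: 0.0
t: 2.73
ee_pos: [520.9, -134.8, 239.5]
orientation: [-2.222, -2.22, 0.001]
ft_force: [0.1, -0.4, 0.1]
width: 70.1
grasp_force: 0.0
t 2.73 pos [ 520.9 -134.8  239.5] y -0.0 zaxis [-0.001 -0.    -1.   ] w 70.1 F [ 0.1 -0.4  0.1]
[30.33487455 28.61356719 99.50420943]
[343. 154.] [39.8 41. ] [ 549.9 -104.8   38. ]
[254.  59.] [44.5 50.3] [445.7   3.3  38. ]
275.48011607804386 [[ 9.99999988e-01  1.15026014e-04 -1.02130908e-04]
 [ 1.40156236e-04 -9.54935540e-01  2.96813233e-01]
 [-6.33871905e-05 -2.96813243e-01 -9.54935545e-01]] [520.52629403 -52.33801589 385.09999458]
```

View pics/w1.png

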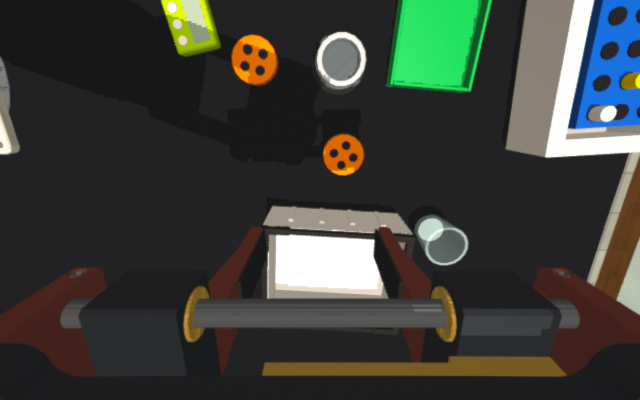

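```bash
python3 jog.py '[[[15, 14.5, 30], [0, 0, 0]], [[15, 14.5, 30], [0, 0, 0]], [[0, 0, 30], [0, 0, 0]], [[0, 0, 30], [0, 0, 0]], [[0, 0, 30], [0, 0, 0]]]' 70 >/dev/null; python3 jog.py '[[[0, 0, 30], [0, 0, 0]], [[0, 0, 20], [0, 0, 0]], [[0, 0, 9], [0, 0, 0]], [[0, 0, 0], [0, 0, 0]], [[0, 0, 0], [0, 0, 0]]]'
python3 jog.py '[[[0, 0, 0], [0, 0, 0]], [[0, 0, 0], [0, 0, 0]], [[0, 0, 0], [0, 0, 0]], [[0, 0, 0], [0, 0, 0]]]' 40
python3 jog.py '[[[0, 0, -30], [0, 0, 0]], [[0, 0, -30], [0, 0, 0]], [[0, 0, -30], [0, 0, 0]], [[0, 0, 0], [0, 0, 0]]]' 
python3 -c "
from h import *
state();print(tool([660,55,60]))
d=ctrl.get_image('side');cv2.imwrite('pics/s2.png',cv2.resize(d['img'][130:280,230:400,::-1],None,fx=4,fy=4,interpolation=2))"
```

```text
t: 3.62
ee_pos: [550.1, -105.9, 31.1]
orientation: [-2.223, -2.219, 0.0]
ft_force: [-0.5, 0.3, 1.1]
width: 69.8
grasp_force: 0.0
t: 3.95
ee_pos: [551.1, -105.1, 32.0]
orientation: [2.22, 2.22, 0.002]
ft_force: [-1.0, -1.8, 6.9]
width: 51.3
grasp_force: 30.0
t: 4.28
ee_pos: [553.5, -105.5, 126.2]
orientation: [2.216, 2.216, 0.008]
ft_force: [1.7, 0.2, -0.8]
width: 51.5
grasp_force: 30.0
t 4.28 pos [ 553.5 -105.5  126.2] y 0.0 zaxis [ 0.009 -0.002 -1.   ] w 51.5 F [ 1.7  0.2 -0.8]
[160.58562551 105.92383144  66.80065967]
```

View pics/s2.png

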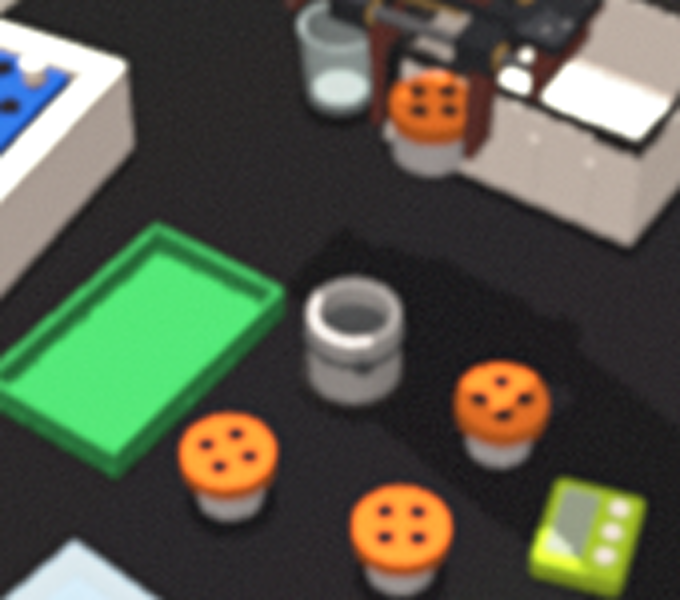

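```bash
python3 jog.py '[[[32, 21, 0], [0, 0, 0]], [[32, 21, 0], [0, 0, 0]], [[32, 21, 0], [0, 0, 0]], [[32, 21, 0], [0, 0, 0]], [[32, 21, 0], [0, 0, 0]]]' >/dev/null; python3 jog.py '[[[0, 0, 30], [0, 0, 0]], [[0, 0, 30], [0, 0, 0]], [[0, 0, 20], [0, 0, 0]], [[0, 0, 8], [0, 0, 0]], [[0, 0, 0], [0, 0, 0]]]'
python3 jog.py '[[[0, 0, 0], [0, 0, 0]], [[0, 0, 0], [0, 0, 0]]]'; python3 jog.py '[[[0, 0, 0], [0, 0, 0]], [[0, 0, 0], [0, 0, 0]], [[0, 0, 0], [0, 0, 0]]]' 64 
python3 jog.py '[[[0, 0, -35], [0, 0, 0]], [[0, 0, -35], [0, 0, 0]], [[0, 0, -35], [0, 0, 0]], [[0, 0, 0], [0, 0, 0]], [[0, 0, 0], [0, 0, 0]]]' 70
python3 -c "
from h import *
state();d=ctrl.get_image('top')
for e,c in orange(d):print(np.round(e[0]),np.round(e[1],1),cast(d,[e[0]],38)[0].round(1))
d=ctrl.get_image('side')
for e,c in orange(d):print(np.round(e[0]),np.round(e[1],1),cast(d,[e[0]],38)[0].round(1))
print(tool([557,115,140]))"
```

```text
t: 5.17
ee_pos: [653.6, 55.4, 30.6]
orientation: [-2.219, -2.22, 0.004]
ft_force: [0.7, 0.4, -0.9]
width: 51.3
grasp_force: 30.0
t: 5.33
ee_pos: [654.5, 55.1, 31.6]
orientation: [-2.221, -2.221, 0.002]
ft_force: [0.1, -0.7, -0.7]
width: 51.0
grasp_force: 30.0
t: 5.58
ee_pos: [658.0, 55.0, 33.3]
orientation: [2.219, 2.218, 0.007]
ft_force: [7.4, -0.7, -5.1]
width: 63.7
grasp_force: 3.6
t: 6.0
ee_pos: [656.9, 55.1, 140.5]
orientation: [2.219, 2.219, 0.006]
ft_force: [-0.6, 1.0, -0.3]
width: 70.3
grasp_force: 0.0
t 6.0 pos [656.9  55.1 140.5] y -0.0 zaxis [ 0.005  0.    -1.   ] w 70.3 F [-0.6  1.  -0.3]
[178. 261.] [17.4 22.3] [731.2 277.6  38. ]
[330. 262.] [21.2 24.1] [449.3 112.7  38. ]
[287. 244.] [20.  23.7] [556.8 116.3  38. ]
[355. 230.] [20.  23.9] [445.2   4.4  38. ]
[266. 210.] [17.4 20.8] [654.5  55.3  38. ]
[ 59.98735709 -97.58055342  -2.78731047]
```

```bash
python3 jog.py '[[[20, -33, 0], [0, 0, 0]], [[20, -33, 0], [0, 0, 0]], [[20, -33, 0], [0, 0, 0]], [[0, 0, 30], [0, 0, 0]], [[0, 0, 30], [0, 0, 0]]]' 70 >/dev/null; python3 jog.py '[[[0, 0, 30], [0, 0, 0]], [[0, 0, 15], [0, 0, 0]], [[0, 0, 5], [0, 0, 0]], [[0, 0, 0], [0, 0, 0]], [[0, 0, 0], [0, 0, 0]]]'
python3 jog.py '[[[0, 0, 0], [0, 0, 0]], [[0, 0, 0], [0, 0, 0]], [[0, 0, 0], [0, 0, 0]], [[0, 0, 0], [0, 0, 0]]]' 40
python3 jog.py '[[[0, 0, -35], [0, 0, 0]], [[0, 0, -35], [0, 0, 0]], [[0, 0, -35], [0, 0, 0]], [[0, 0, 0], [0, 0, 0]], [[0, 0, 0], [0, 0, 0]]]' 
python3 -c "
from h import *
state()
th=np.radians(-4);c=np.array([537,-263.5]);M=np.array([[np.cos(th),-np.sin(th)],[np.sin(th),np.cos(th)]])
for p in [(38,32),(-38,32),(38,-32),(-38,-32)]: print(p,(c+M@p).round(1),tool([*(c+M@p),140]).round(1))"
```

```text
t: 6.93
ee_pos: [555.9, 115.0, 27.3]
orientation: [-2.221, -2.221, 0.002]
ft_force: [0.4, 0.0, 0.1]
width: 70.1
grasp_force: 0.0
t: 7.27
ee_pos: [557.0, 115.2, 28.7]
orientation: [2.221, 2.221, 0.003]
ft_force: [0.2, -0.7, 4.2]
width: 51.5
grasp_force: 30.0
t: 7.68
ee_pos: [557.6, 115.4, 135.0]
orientation: [2.219, 2.219, 0.006]
ft_force: [0.0, 0.4, -0.4]
width: 51.6
grasp_force: 30.0
t 7.68 pos [557.6 115.4 135. ] y -0.0 zaxis [ 0.005  0.001 -1.   ] w 51.6 F [ 0.   0.4 -0.4]
(38, 32) [ 577.1 -234.2] [-349.6   19.6   -5.2]
(-38, 32) [ 501.3 -228.9] [-344.3  -56.2   -5.6]
(38, -32) [ 572.7 -298.1] [-413.4   15.1   -5.3]
(-38, -32) [ 496.9 -292.8] [-408.1  -60.7   -5.6]
```

```bash
python3 jog.py '[[[-41.3, 1.5, 0], [0, 0, 0]], [[-41.3, 1.5, 0], [0, 0, 0]], [[-41.3, 1.5, 0], [0, 0, 0]], [[-41.3, 1.5, 0], [0, 0, 0]], [[-41.3, 1.5, 0], [0, 0, 0]]]' >/dev/null; python3 jog.py '[[[-41.3, 1.5, 0], [0, 0, 0]], [[-41.3, 1.5, 0], [0, 0, 0]], [[-41.3, 1.5, 0], [0, 0, 0]], [[-41.3, 1.5, 0], [0, 0, 0]], [[-41.3, 1.5, 0], [0, 0, 0]]]'
python3 jog.py '[[[0, 0, 0], [0, 0, 0.07]], [[0, 0, 0], [0, 0, 0]], [[0, 0, 0], [0, 0, 0]]]'
python3 -c "
from h import *
state();print(tool([572.7,-298.1,38]))
d=ctrl.get_image('wrist');cv2.imwrite('pics/w2.png',d['img'][:,:,::-1])"
```

```text
t: 8.52
ee_pos: [569.7, -299.4, 130.7]
orientation: [-2.22, -2.219, 0.001]
ft_force: [1.1, -0.1, -0.5]
width: 51.5
grasp_force: 30.0
t: 8.77
ee_pos: [569.8, -297.4, 130.8]
orientation: [-2.295, -2.141, 0.001]
ft_force: [-0.3, 0.7, -0.3]
width: 51.3
grasp_force: 30.0
t 8.77 pos [ 569.8 -297.4  130.8] y -4.0 zaxis [-0.003  0.002 -1.   ] w 51.3 F [-0.3  0.7 -0.3]
[-0.62641811  3.19464898 92.77182384]
```

View pics/w2.png

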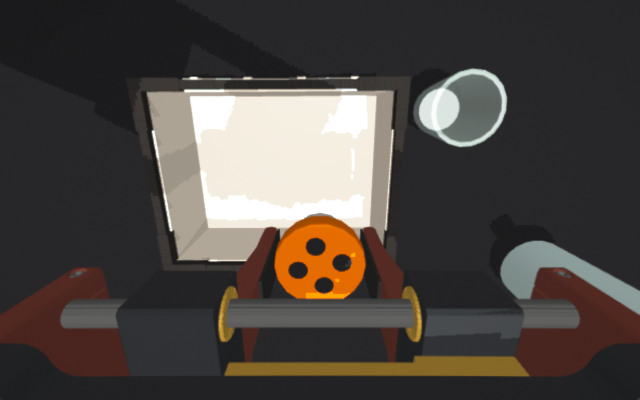

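Run:
```python
from h import *
d=ctrl.get_image('wrist')
P=cast(d,[[130,80],[409,78]],80);print(P.round(1),'edge mid',P.mean(0).round(1),np.degrees(np.arctan2(*(P[1]-P[0])[1::-1])))
a=np.radians(np.degrees(np.arctan2(*(P[1]-P[0])[1::-1])))
print('centre',P.mean(0)[:2]+73*np.array([np.sin(a),-np.cos(a)]))
print(cast(d,[[145,92],[396,90],[386,232]],80).round(1))
```

```text
[[ 451.7 -187.    80. ]
 [ 635.2 -197.9   80. ]] edge mid [ 543.4 -192.4   80. ] -3.413834018290814
centre [ 539.08927957 -265.30482295]
[[ 459.6 -194.9   80. ]
 [ 626.8 -204.7   80. ]
 [ 620.6 -307.8   80. ]]
```

```bash
python3 jog.py '[[[0, 2, 30], [0, 0, 0]], [[0, 0, 30], [0, 0, 0]], [[0, 0, 20], [0, 0, 0]], [[0, 0, 8], [0, 0, 0]], [[0, 0, 2], [0, 0, 0]]]' >/dev/null; python3 jog.py '[[[0, 0, 0], [0, 0, 0]], [[0, 0, 0], [0, 0, 0]]]';python3 jog.py '[[[0, 0, 0], [0, 0, 0]], [[0, 0, 0], [0, 0, 0]], [[0, 0, 0], [0, 0, 0]]]' 59
python3 jog.py '[[[0, 0, -35], [0, 0, 0]], [[0, 0, -35], [0, 0, 0]], [[0, 0, -35], [0, 0, -0.07]], [[0, 0, 0], [0, 0, 0]], [[0, 0, 0], [0, 0, 0]]]'
python3 -c "
from h import *
state();print(tool([445,4,140]))"
```

```text
t: 9.45
ee_pos: [574.1, -298.0, 43.9]
orientation: [2.296, 2.142, 0.001]
ft_force: [0.8, -0.6, -0.2]
width: 51.3
grasp_force: 30.0
t: 9.7
ee_pos: [573.8, -298.4, 43.9]
orientation: [2.297, 2.141, 0.001]
ft_force: [0.5, -0.6, -0.6]
width: 58.9
grasp_force: 0.0
t: 10.12
ee_pos: [574.7, -299.0, 150.8]
orientation: [2.218, 2.217, 0.003]
ft_force: [0.1, -0.3, -0.3]
width: 58.8
grasp_force: 0.0
t 10.12 pos [ 574.7 -299.   150.8] y -0.0 zaxis [ 0.005 -0.003 -1.   ] w 58.8 F [ 0.1 -0.3 -0.3]
[ 302.97184973 -129.88879664    9.293176  ]
```

```bash
python3 jog.py '[[[37.9, -16.2, 0], [0, 0, 0]], [[37.9, -16.2, 0], [0, 0, 0]], [[37.9, -16.2, 0], [0, 0, 0]], [[37.9, -16.2, 0], [0, 0, 0]], [[37.9, -16.2, 0], [0, 0, 0]]]' 66 >/dev/null; python3 jog.py '[[[37.9, -16.2, 0], [0, 0, 0]], [[37.9, -16.2, 0], [0, 0, 0]], [[37.9, -16.2, 0], [0, 0, -0.125]], [[0, 0, 0], [0, 0, -0.125]], [[0, 0, 0], [0, 0, -0.125]]]' >/dev/null; python3 jog.py '[[[0, 0, 0], [0, 0, -0.125]], [[0, 0, 0], [0, 0, -0.125]], [[0, 0, 0], [0, 0, -0.125]], [[0, 0, 0], [0, 0, 0]], [[0, 0, 0], [0, 0, 0]]]'
python3 -c "
from h import *
state()
d=ctrl.get_image('side')
for e,c in orange(d):print(np.round(e[0]),np.round(e[1],1),cast(d,[e[0]],38)[0].round(1))
print(tool([445.2,4,29]))"
```

```text
t: 11.37
ee_pos: [442.9, 5.1, 146.9]
orientation: [-1.259, -2.877, 0.001]
ft_force: [0.2, -0.4, -0.6]
width: 66.1
grasp_force: 0.0
t 11.37 pos [442.9   5.1 146.9] y 42.7 zaxis [-0.002  0.    -1.   ] w 66.1 F [ 0.2 -0.4 -0.6]
[177. 261.] [21.6 22.1] [733.  276.7  38. ]
[330. 262.] [21.1 25.2] [449.6 112.8  38. ]
[ 35. 253.] [ 8.4 39.6] [1024.9  428.4   38. ]
[355. 230.] [20.2 24.2] [445.3   4.1  38. ]
[266. 210.] [16.9 20.9] [654.6  55.7  38. ]
[127. 176.] [ 9.5 65.1] [1029.8  136.4   38. ]
[212. 108.] [ 8.6 49.1] [1033.8 -212.4   38. ]
[290.  60.] [10.2 34.2] [ 987.3 -564.8   38. ]
[ -2.41047407   0.94219622 118.07742228]
```

```bash
python3 jog.py '[[[-2.5, 1, 35], [0, 0, 0]], [[0, 0, 35], [0, 0, 0]], [[0, 0, 30], [0, 0, 0]], [[0, 0, 14], [0, 0, 0]], [[0, 0, 3], [0, 0, 0]]]' >/dev/null; python3 jog.py '[[[0, 0, 0], [0, 0, 0]], [[0, 0, 0], [0, 0, 0]], [[0, 0, 0], [0, 0, 0]]]'
python3 jog.py '[[[0, 0, 0], [0, 0, 0]], [[0, 0, 0], [0, 0, 0]], [[0, 0, 0], [0, 0, 0]], [[0, 0, 0], [0, 0, 0]]]' 40
python3 jog.py '[[[0, 0, -35], [0, 0, 0]], [[0, 0, -35], [0, 0, 0]], [[0, 0, -35], [0, 0, 0.125]], [[0, 0, 0], [0, 0, 0.125]], [[0, 0, 0], [0, 0, 0.125]]]'
python3 jog.py '[[[0, 0, 0], [0, 0, 0.125]], [[0, 0, 0], [0, 0, 0.125]], [[0, 0, 0], [0, 0, 0.125]], [[0, 0, 0], [0, 0, 0.065]], [[0, 0, 0], [0, 0, 0]]]'
python3 -c "
from h import *
state()
th=np.radians(-3.7);c=np.array([538.5,-264.5]);M=np.array([[np.cos(th),-np.sin(th)],[np.sin(th),np.cos(th)]])
for p in [(38,32),(-38,32),(-38,-32)]: print(p,(c+M@p).round(1),tool([*(c+M@p),140]).round(1))"
```

```text
t: 12.08
ee_pos: [446.8, 4.0, 31.7]
orientation: [1.254, 2.879, 0.001]
ft_force: [0.6, -0.0, 1.1]
width: 66.1
grasp_force: 0.0
t: 12.42
ee_pos: [446.5, 4.0, 31.5]
orientation: [1.253, 2.879, 0.001]
ft_force: [-1.0, -0.1, 7.1]
width: 51.3
grasp_force: 30.0
t: 12.83
ee_pos: [447.6, 4.0, 138.2]
orientation: [1.774, 2.587, 0.005]
ft_force: [-0.7, 0.7, -0.7]
width: 51.4
grasp_force: 30.0
t: 13.25
ee_pos: [445.9, 4.0, 135.9]
orientation: [2.295, 2.145, 0.0]
ft_force: [-0.1, 0.7, -0.3]
width: 51.0
grasp_force: 30.0
t 13.25 pos [445.9   4.  135.9] y -3.9 zaxis [ 0.  0. -1.] w 51.0 F [-0.1  0.7 -0.3]
(38, 32) [ 578.5 -235. ] [-229.6  148.4   -4.1]
(-38, 32) [ 502.6 -230.1] [-229.8   72.4   -4.1]
(-38, -32) [ 498.5 -294. ] [-293.8   72.6   -4.1]
```

```bash
python3 jog.py '[[[-36.7, 9.1, 0], [0, 0, 0]], [[-36.7, 9.1, 0], [0, 0, 0]], [[-36.7, 9.1, 0], [0, 0, 0]], [[-36.7, 9.1, 0], [0, 0, 0]], [[-36.7, 9.1, 0], [0, 0, 0]]]' >/dev/null; python3 jog.py '[[[-36.7, 9.1, 0], [0, 0, 0]], [[-36.7, 9.1, 0], [0, 0, 0]], [[-36.7, 9.1, 0], [0, 0, 0]], [[0, 0, 0], [0, 0, 0]], [[0, 0, 0], [0, 0, 0]]]'
python3 -c "
from h import *
state();print(tool([498.5,-294,40]))"
```

```text
t: 14.08
ee_pos: [499.5, -295.4, 135.5]
orientation: [2.293, 2.147, 0.0]
ft_force: [-0.4, 0.3, -1.3]
width: 51.1
grasp_force: 30.0
t 14.08 pos [ 499.5 -295.4  135.5] y -3.8 zaxis [ 0. -0. -1.] w 51.1 F [-0.4  0.3 -1.3]
[ 1.34818987 -1.075734   95.50596282]
```

```bash
python3 jog.py '[[[1.3, -1, 30], [0, 0, 0]], [[0, 0, 30], [0, 0, 0]], [[0, 0, 25], [0, 0, 0]], [[0, 0, 8], [0, 0, 0]], [[0, 0, 0], [0, 0, 0]]]' >/dev/null; python3 jog.py '[[[0, 0, 2], [0, 0, 0]], [[0, 0, 0], [0, 0, 0]], [[0, 0, 0], [0, 0, 0]]]';python3 jog.py '[[[0, 0, 0], [0, 0, 0]], [[0, 0, 0], [0, 0, 0]], [[0, 0, 0], [0, 0, 0]]]' 59
python3 jog.py '[[[0, 0, -35], [0, 0, 0]], [[0, 0, -35], [0, 0, 0]], [[0, 0, -35], [0, 0, 0]], [[0, 0, 0], [0, 0, 0]], [[0, 0, 0], [0, 0, 0]]]'
python3 -c "
from h import *
state()
for n in('side','top'):
  d=ctrl.get_image(n)
  for e,c in orange(d):print(n,np.round(e[0]),np.round(e[1],1),cast(d,[e[0]],38)[0].round(1),cast(d,[e[0]],46)[0].round(1))
print(tool([449.5,112,140]))
d=ctrl.get_image('wrist');cv2.imwrite('pics/w3.png',d['img'][:,:,::-1])"
```

```text
t: 14.75
ee_pos: [499.5, -292.5, 41.9]
orientation: [2.29, 2.147, 0.001]
ft_force: [-0.2, 0.2, -1.6]
width: 51.6
grasp_force: 30.0
t: 15.0
ee_pos: [499.1, -292.6, 41.4]
orientation: [2.292, 2.147, 0.001]
ft_force: [0.3, -0.7, -0.1]
width: 58.5
grasp_force: 0.0
t: 15.42
ee_pos: [500.0, -293.3, 148.2]
orientation: [2.289, 2.144, 0.002]
ft_force: [-0.6, -0.5, -0.5]
width: 59.1
grasp_force: 0.0
t 15.42 pos [ 500.  -293.3  148.2] y -3.7 zaxis [ 0.004 -0.003 -1.   ] w 59.1 F [-0.6 -0.5 -0.5]
side [178. 262.] [19.5 21.8] [730. 278.  38.] [724.4 281.9  46. ]
side [330. 262.] [22.  25.3] [450.  111.6  38. ] [447.1 117.2  46. ]
side [-206.  586.] [ 64.2 814.2] [ 878.7 1269.6   38. ] [ 871.6 1263.9   46. ]
side [266. 210.] [17.  20.9] [654.6  55.8  38. ] [649.7  61.9  46. ]
side [388. 150.] [13.8 17.5] [ 500.9 -297.2   38. ] [ 497.5 -287.8   46. ]
side [137. 167.] [10.6 71.5] [1034.    99.3   38. ] [1025.4  105.    46. ]
side [364. 139.] [13.4 17. ] [ 576.6 -304.2   38. ] [ 572.5 -294.6   46. ]
side [212. 108.] [ 8.7 53.6] [1033.7 -211.    38. ] [1025.2 -202.4   46. ]
side [289.  61.] [10.8 33.6] [ 990.  -562.9   38. ] [ 981.8 -550.9   46. ]
top [260. 252.] [24.  24.5] [449.1 110.7  38. ] [448.9 109.6  46. ]
top [441. 231.] [18.6 21.4] [ 499.  -292.7   38. ] [ 498.3 -289.8   46. ]
top [443. 198.] [18.5 20.8] [ 574.  -299.9   38. ] [ 572.6 -297.    46. ]
top [287. 163.] [20.4 20.4] [652.2  56.1  38. ] [650.   55.5  46. ]
[400.11281614 -74.90009534   5.43108532]
```

View pics/w3.png

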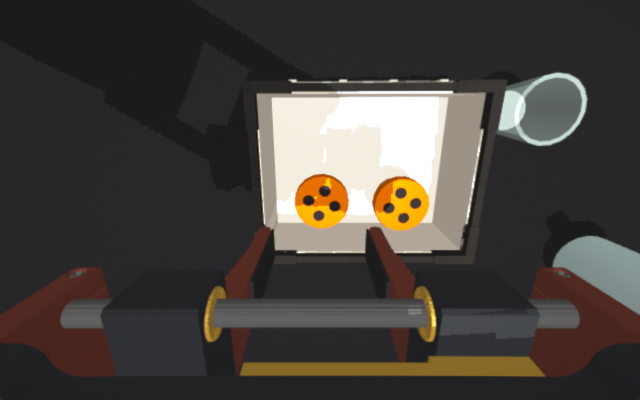

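```bash
python3 jog.py '[[[40, -7.5, 0], [0, 0, 0]], [[40, -7.5, 0], [0, 0, 0]], [[40, -7.5, 0], [0, 0, 0]], [[40, -7.5, 0], [0, 0, 0]], [[40, -7.5, 0], [0, 0, 0]]]' 68 >/dev/null; python3 jog.py '[[[40, -7.5, 0], [0, 0, 0]], [[40, -7.5, 0], [0, 0, 0]], [[40, -7.5, 0], [0, 0, 0]], [[40, -7.5, 0], [0, 0, 0]], [[40, -7.5, 0], [0, 0, 0]]]' >/dev/null
python3 jog.py '[[[0, 0, 0], [0, 0, 0]], [[0, 0, 0], [0, 0, 0]], [[0, 0, 30], [0, 0, 0]], [[0, 0, 20], [0, 0, 0]], [[0, 0, 0], [0, 0, 0]]]'
python3 -c "
from h import *
state();print(tool([449.5,111.5,30]))"
```

```text
t: 16.82
ee_pos: [447.2, 109.8, 92.2]
orientation: [-2.291, -2.144, 0.01]
ft_force: [-0.1, -0.6, 0.2]
width: 68.3
grasp_force: 0.0
t 16.82 pos [447.2 109.8  92.2] y -3.8 zaxis [-0.007 -0.002 -1.   ] w 68.3 F [-0.1 -0.6  0.2]
[ 1.99004568  2.64374214 62.19812699]
```

```bash
python3 jog.py '[[[2, 2.5, 30], [0, 0, 0]], [[0, 0, 20], [0, 0, 0]], [[0, 0, 12], [0, 0, 0]], [[0, 0, 0], [0, 0, 0]], [[0, 0, 0], [0, 0, 0]]]'
python3 jog.py '[[[0, 0, 0], [0, 0, 0]], [[0, 0, 0], [0, 0, 0]], [[0, 0, 0], [0, 0, 0]], [[0, 0, 0], [0, 0, 0]]]' 40
python3 jog.py '[[[0, 0, -35], [0, 0, 0]], [[0, 0, -35], [0, 0, 0]], [[0, 0, -35], [0, 0, 0]], [[0, 0, 0], [0, 0, 0]], [[0, 0, 0], [0, 0, 0]]]'
python3 -c "
from h import *
state();print(tool([502.6,-230.1,140]).round(1))"
```

```text
t: 17.23
ee_pos: [452.2, 112.4, 33.6]
orientation: [-2.293, -2.146, 0.003]
ft_force: [0.6, 0.8, -0.5]
width: 68.3
grasp_force: 0.0
t: 17.57
ee_pos: [453.0, 113.4, 34.7]
orientation: [2.292, 2.148, 0.002]
ft_force: [-0.9, -2.2, 7.4]
width: 51.2
grasp_force: 30.0
t: 17.98
ee_pos: [453.9, 113.9, 140.7]
orientation: [2.29, 2.146, 0.007]
ft_force: [-0.2, -0.5, -1.1]
width: 51.3
grasp_force: 30.0
t 17.98 pos [453.9 113.9 140.7] y -3.7 zaxis [ 0.005  0.001 -1.   ] w 51.3 F [-0.2 -0.5 -1.1]
[-340.1   70.9    0.6]
```

```bash
python3 jog.py '[[[-37.8, 7.9, 0], [0, 0, 0]], [[-37.8, 7.9, 0], [0, 0, 0]], [[-37.8, 7.9, 0], [0, 0, 0]], [[-37.8, 7.9, 0], [0, 0, 0]], [[-37.8, 7.9, 0], [0, 0, 0]]]' >/dev/null; python3 jog.py '[[[-37.8, 7.9, 0], [0, 0, 0]], [[-37.8, 7.9, 0], [0, 0, 0]], [[-37.8, 7.9, 0], [0, 0, 0]], [[-37.8, 7.9, 0], [0, 0, 0]], [[0, 0, 0], [0, 0, 0]]]' >/dev/null; python3 jog.py '[[[0, 0, 0], [0, 0, 0]], [[0, 0, 0], [0, 0, 0]]]'
python3 -c "
from h import *
state();print(tool([502.6,-229.5,45]))"
```

```text
t: 18.98
ee_pos: [500.0, -229.8, 137.1]
orientation: [-2.291, -2.145, 0.002]
ft_force: [0.3, -0.1, -1.3]
width: 51.5
grasp_force: 30.0
t 18.98 pos [ 500.  -229.8  137.1] y -3.8 zaxis [-0.003  0.002 -1.   ] w 51.5 F [ 0.3 -0.1 -1.3]
[ 0.35170721  2.89079154 92.10232852]
```

```bash
python3 jog.py '[[[0, 2, 30], [0, 0, 0]], [[0, 0, 30], [0, 0, 0]], [[0, 0, 22], [0, 0, 0]], [[0, 0, 8], [0, 0, 0]], [[0, 0, 0], [0, 0, 0]]]' >/dev/null; python3 jog.py '[[[0, 0, 2], [0, 0, 0]], [[0, 0, 0], [0, 0, 0]], [[0, 0, 0], [0, 0, 0]]]';python3 jog.py '[[[0, 0, 0], [0, 0, 0]], [[0, 0, 0], [0, 0, 0]], [[0, 0, 0], [0, 0, 0]]]' 59
python3 jog.py '[[[0, 0, -35], [0, 0, 0]], [[0, 0, -35], [0, 0, 0]], [[0, 0, -35], [0, 0, 0]], [[0, 0, 0], [0, 0, 0]], [[0, 0, 0], [0, 0, 0]]]'
python3 - <<'E'
from h import *
state()
ds={n:ctrl.get_image(n) for n in('side','top')}
for n,(x,y,w) in dict(side=(215,252,18),top=(219,152,20)).items():
  d=ds[n];g=d['img'].min(2)
  m=np.zeros_like(g);m[y-w:y+w,x-w:x+w]=(g[y-w:y+w,x-w:x+w]>150)*255
  c=max(cv2.findContours(m,0,1)[0],key=cv2.contourArea);e=cv2.fitEllipse(c);print(n,np.round(e,1) if 0 else e,cast(d,[e[0]],34).round(1))
P=lambda n,x,y,z:print(n,cast(ds[n],[[x,y]],z).round(1))
P('top',181,127,85);P('side',176,250,85)
for e,c in orange(ds['top']):print(np.round(e[0]),cast(ds['top'],[e[0]],46)[0].round(1))
print(tool([677,212,150]))
cv2.imwrite('pics/s3.png',np.hstack([cv2.resize(ds['side']['img'][210:300,150:250,::-1],None,fx=4,fy=4,interpolation=2),cv2.resize(ds['top']['img'][100:190,160:260,::-1],None,fx=4,fy=4,interpolation=2)]))
E
```

```text
t: 19.65
ee_pos: [504.2, -230.8, 47.9]
orientation: [2.291, 2.147, 0.001]
ft_force: [1.0, 0.4, -1.4]
width: 51.3
grasp_force: 30.0
t: 19.9
ee_pos: [503.7, -231.0, 47.4]
orientation: [2.292, 2.147, 0.001]
ft_force: [0.4, 0.6, 0.9]
width: 59.0
grasp_force: 0.0
t: 20.32
ee_pos: [504.7, -231.5, 154.1]
orientation: [2.289, 2.145, 0.003]
ft_force: [-0.2, 0.3, 0.2]
width: 59.1
grasp_force: 0.0
t 20.32 pos [ 504.7 -231.5  154.1] y -3.7 zaxis [ 0.005 -0.002 -1.   ] w 59.1 F [-0.2  0.3  0.2]
side ((214.0614776611328, 252.74562072753906), (16.76514434814453, 19.037694931030273), 69.66473388671875) [[680.8 216.5  34. ]]
top ((217.51129150390625, 151.11451721191406), (16.401153564453125, 17.45240592956543), 75.40986633300781) [[679.4 215.7  34. ]]
top [[717.3 283.7  85. ]]
side [[720.8 280.1  85. ]]
[415. 229.] [ 502.1 -231.8   46. ]
[287. 163.] [650.1  55.5  46. ]
[452.94305637 144.97880318   1.38716497]
```

View pics/s3.png

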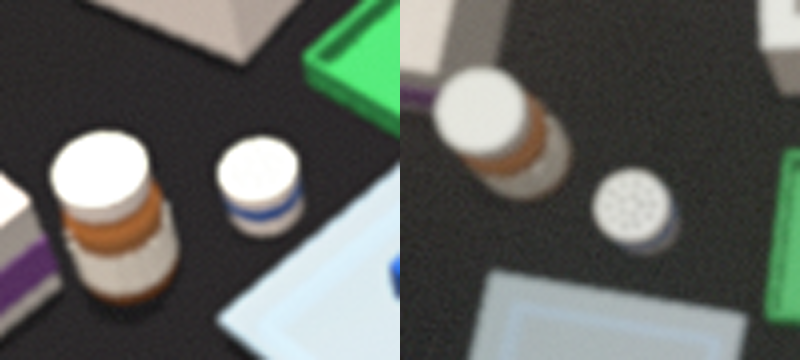

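```bash
python3 jog.py '[[[38, 12, 0], [0, 0, 0]], [[38, 12, 0], [0, 0, 0]], [[38, 12, 0], [0, 0, 0]], [[38, 12, 0], [0, 0, 0]], [[38, 12, 0], [0, 0, 0]]]' 58 >/dev/null; python3 jog.py '[[[38, 12, 0], [0, 0, 0]], [[38, 12, 0], [0, 0, 0]], [[38, 12, 0], [0, 0, 0]], [[38, 12, 0], [0, 0, 0]], [[38, 12, 0], [0, 0, 0]]]' >/dev/null
python3 jog.py '[[[38, 12, 0], [0, 0, 0]], [[38, 12, 0], [0, 0, 0.12]], [[0, 0, 0], [0, 0, 0.12]], [[0, 0, 0], [0, 0, 0.12]], [[0, 0, 0], [0, 0, 0.12]]]' >/dev/null; python3 jog.py '[[[0, 0, 0], [0, 0, 0]], [[0, 0, 0], [0, 0, 0]]]'
python3 - <<'E'
from h import *
state();d=ctrl.get_image('top')
e=cast(d,[[218,151.5]],34);print(e,tool([679,215,26]))
d=ctrl.get_image('wrist');cv2.imwrite('pics/w4.png',d['img'][:,:,::-1])
E
```

```text
t: 21.83
ee_pos: [675.7, 214.7, 149.7]
orientation: [-2.734, -1.546, 0.005]
ft_force: [0.2, 0.4, 0.5]
width: 58.0
grasp_force: 0.0
t 21.83 pos [675.7 214.7 149.7] y -31.0 zaxis [-0.003 -0.001 -1.   ] w 58.0 F [0.2 0.4 0.5]
[[678.50077652 214.58218254  34.        ]] [  2.15794751   2.65228228 124.10255748]
```

View pics/w4.png

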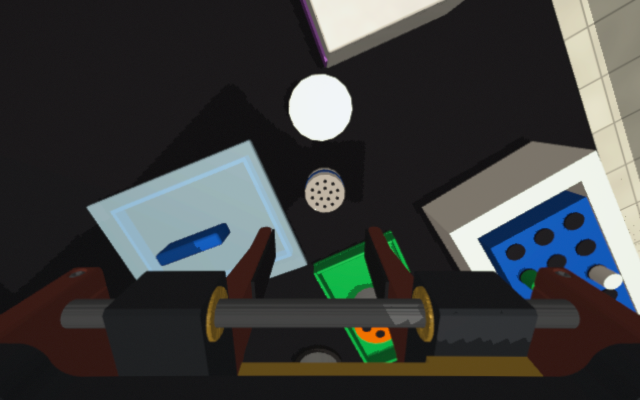

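```bash
python3 -c "
from h import *
d=ctrl.get_image('wrist');p=cast(d,[[325,192]],34)[0];print(p,tool([p[0],p[1],26]))
print(cast(d,[[88,207],[249,140],[307,263]],22),cast(d,[[157,257],[228,224]],52))"
python3 jog.py '[[[2.2, 2.6, 35], [0, 0, 0]], [[0, 0, 35], [0, 0, 0]], [[0, 0, 30], [0, 0, 0]], [[0, 0, 0], [0, 0, 0]], [[0, 0, 0], [0, 0, 0]]]'
```

```text
[682.69325763 216.56739145  34.        ] [  5.10952006   4.56861013 124.88199668]
[[459.58511552 327.33905387  22.        ]
 [644.37505892 297.35355532  22.        ]
 [621.18020988 152.16365022  22.        ]] [[507.77022843 249.34833328  52.        ]
 [589.25682884 241.64974276  52.        ]]
t: 22.4
ee_pos: [678.7, 214.9, 50.1]
orientation: [-2.736, -1.542, 0.006]
ft_force: [-0.4, -0.0, 0.1]
width: 58.2
grasp_force: 0.0
```

```bash
python3 jog.py '[[[1.6, 1, 0], [0, 0, 0]], [[0, 0, 10], [0, 0, 0]], [[0, 0, 10], [0, 0, 0]], [[0, 0, 2], [0, 0, 0]], [[0, 0, 0], [0, 0, 0]]]' 51
python3 jog.py '[[[0, 0, 0], [0, 0, 0]], [[0, 0, 0], [0, 0, 0]], [[0, 0, 0], [0, 0, 0]], [[0, 0, 0], [0, 0, 0]]]' 30
python3 jog.py '[[[0, 0, -35], [0, 0, 0]], [[0, 0, -35], [0, 0, 0]], [[0, 0, -35], [0, 0, 0]], [[0, 0, 0], [0, 0, 0]], [[0, 0, 0], [0, 0, 0]]]'
python3 jog.py '[[[0, 0, 0], [0, 0, -0.12]], [[0, 0, 0], [0, 0, -0.12]], [[0, 0, 0], [0, 0, -0.12]], [[0, 0, 0], [0, 0, -0.12]], [[0, 0, 0], [0, 0, 0]]]'
python3 -c "
from h import *
state();print(tool([578.5,-235,140]).round(1))"
```

```text
t: 22.82
ee_pos: [681.1, 216.2, 29.1]
orientation: [-2.737, -1.542, 0.002]
ft_force: [0.1, -0.2, -0.4]
width: 50.8
grasp_force: 0.0
t: 23.15
ee_pos: [681.9, 216.4, 30.1]
orientation: [2.737, 1.542, 0.001]
ft_force: [0.8, 0.9, 0.6]
width: 39.2
grasp_force: 30.0
t: 23.57
ee_pos: [683.3, 216.9, 137.7]
orientation: [2.736, 1.541, 0.008]
ft_force: [-0.3, 0.2, -1.4]
width: 39.4
grasp_force: 30.0
t: 23.98
ee_pos: [680.5, 216.0, 132.6]
orientation: [-2.287, -2.152, 0.005]
ft_force: [-0.6, 1.0, -1.1]
width: 39.3
grasp_force: 30.0
t 23.98 pos [680.5 216.  132.6] y -3.5 zaxis [-0.003 -0.001 -1.   ] w 39.3 F [-0.6  1.  -1.1]
[-456.4  -74.5   -6.6]
```

```bash
python3 jog.py '[[[-38, -6.2, 0], [0, 0, 0]], [[-38, -6.2, 0], [0, 0, 0]], [[-38, -6.2, 0], [0, 0, 0]], [[-38, -6.2, 0], [0, 0, 0]], [[-38, -6.2, 0], [0, 0, 0]]]' >/dev/null; python3 jog.py '[[[-38, -6.2, 0], [0, 0, 0]], [[-38, -6.2, 0], [0, 0, 0]], [[-38, -6.2, 0], [0, 0, 0]], [[-38, -6.2, 0], [0, 0, 0]], [[-38, -6.2, 0], [0, 0, 0]]]' >/dev/null;  python3 jog.py '[[[-38, -6.2, 0], [0, 0, 0]], [[-38, -6.2, 0], [0, 0, 0]], [[0, 0, 0], [0, 0, 0]], [[0, 0, 0], [0, 0, 0]]]'
python3 -c "
from h import *
state();print(tool([578.5,-235,40]).round(1))
ds={n:ctrl.get_image(n) for n in('side','top')}
cv2.imwrite('pics/lid.png',np.hstack([cv2.resize(ds['side']['img'][210:370,170:340,::-1],None,fx=2.35,fy=2.35,interpolation=2),cv2.resize(ds['top']['img'][130:290,120:290,::-1],None,fx=2.35,fy=2.35,interpolation=2)]))
"
```

```text
t: 25.15
ee_pos: [576.5, -235.6, 133.6]
orientation: [-2.299, -2.139, 0.001]
ft_force: [-0.7, 0.6, -0.6]
width: 39.9
grasp_force: 30.0
t 25.15 pos [ 576.5 -235.6  133.6] y -4.1 zaxis [-0.002  0.001 -1.   ] w 39.9 F [-0.7  0.6 -0.6]
[ 0.7  2.1 93.6]
```

View pics/lid.png

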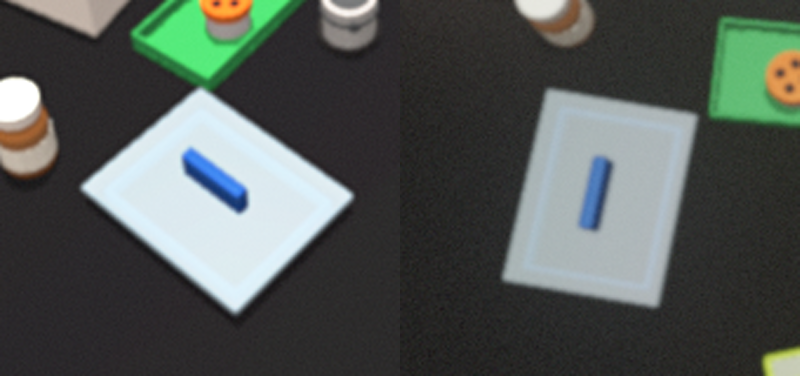

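```bash
python3 jog.py '[[[0.7, 2, 30], [0, 0, 0]], [[0, 0, 30], [0, 0, 0]], [[0, 0, 22], [0, 0, 0]], [[0, 0, 8], [0, 0, 0]], [[0, 0, 0], [0, 0, 0]]]' >/dev/null; python3 jog.py '[[[0, 0, 2], [0, 0, 0]], [[0, 0, 0], [0, 0, 0]], [[0, 0, 0], [0, 0, 0]]]';python3 jog.py '[[[0, 0, 0], [0, 0, 0]], [[0, 0, 0], [0, 0, 0]], [[0, 0, 0], [0, 0, 0]]]' 50
python3 jog.py '[[[0, 0, -35], [0, 0, 0]], [[0, 0, -35], [0, 0, 0]], [[0, 0, -35], [0, 0, 0]], [[0, 0, 0], [0, 0, 0]], [[0, 0, 0], [0, 0, 0]]]'
python3 - <<'E'
from h import *
state()
S=ctrl.get_image('side');T=ctrl.get_image('top')
def show(P):
    P=P[:,:2];print(P.round(0).tolist(),P.mean(0).round(1),[np.degrees(np.arctan2(*(b-a)[::-1])).round(1) for a,b in zip(P,np.roll(P,-1,0))])
f=2.35
show(cast(S,[[170+x/f,210+y/f] for x,y in[(82,187),(202,88),(353,197),(236,314)]],20))
show(cast(T,[[120+x/f,130+y/f] for x,y in[(147,89),(297,114),(258,306),(102,280)]],20))
show(cast(S,[[170+x/f,210+y/f] for x,y in[(187,151),(245,192)]],52))
show(cast(T,[[120+x/f,130+y/f] for x,y in[(200,157),(188,229)]],52))
W=ctrl.get_image('wrist');cv2.imwrite('pics/w5.png',W['img'][:,:,::-1])
E
```

```text
t: 25.92
ee_pos: [580.9, -233.4, 44.1]
orientation: [2.291, 2.147, 0.002]
ft_force: [0.6, 0.1, -0.4]
width: 39.7
grasp_force: 30.0
t: 26.17
ee_pos: [580.3, -233.5, 43.5]
orientation: [2.292, 2.147, 0.001]
ft_force: [-0.7, -0.0, 0.1]
width: 49.8
grasp_force: 0.0
t: 26.58
ee_pos: [581.3, -234.0, 150.4]
orientation: [2.289, 2.144, 0.003]
ft_force: [-0.5, 1.2, -0.6]
width: 50.1
grasp_force: 0.0
t 26.58 pos [ 581.3 -234.   150.4] y -3.7 zaxis [ 0.005 -0.002 -1.   ] w 50.1 F [-0.5  1.2 -0.6]
[[644.0, 296.0], [618.0, 148.0], [432.0, 182.0], [457.0, 329.0]] [537.9 239. ] [np.float64(-99.9), np.float64(169.7), np.float64(80.6), np.float64(-10.0)]
[[643.0, 298.0], [619.0, 150.0], [431.0, 180.0], [455.0, 330.0]] [537.  239.5] [np.float64(-99.1), np.float64(170.8), np.float64(81.0), np.float64(-9.5)]
[[571.0, 234.0], [503.0, 243.0]] [536.7 238.5] [np.float64(171.8), np.float64(-8.2)]
[[569.0, 233.0], [502.0, 241.0]] [535.6 237.1] [np.float64(173.6), np.float64(-6.4)]
```

View pics/w5.png

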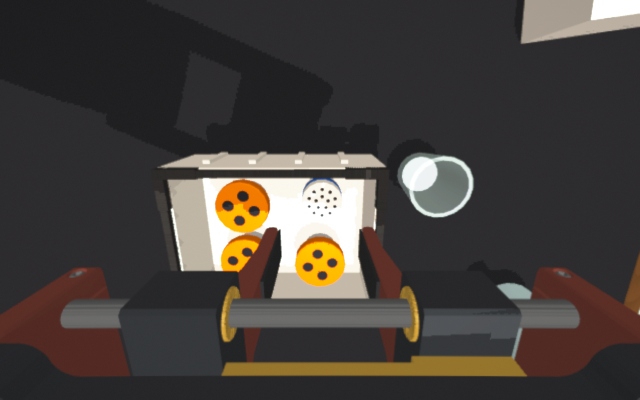

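```bash
python3 jog.py '[[[39, -6.2, 0], [0, 0, 0]], [[39, -6.2, 0], [0, 0, 0]], [[39, -6.2, 0], [0, 0, 0]], [[39, -6.2, 0], [0, 0, 0]], [[39, -6.2, 0], [0, 0, 0]]]' 45 >/dev/null; python3 jog.py '[[[39, -6.2, 0], [0, 0, 0]], [[39, -6.2, 0], [0, 0, 0]], [[39, -6.2, 0], [0, 0, 0]], [[39, -6.2, 0], [0, 0, 0]], [[39, -6.2, 0], [0, 0, 0]]]' >/dev/null
python3 jog.py '[[[39, -6.2, 0], [0, 0, 0]], [[39, -6.2, 0], [0, 0, -0.12]], [[0, 0, 0], [0, 0, -0.12]], [[0, 0, 0], [0, 0, -0.12]], [[0, 0, 0], [0, 0, -0.12]]]' >/dev/null
python3 jog.py '[[[0, 0, 0], [0, 0, -0.12]], [[0, 0, 0], [0, 0, -0.12]], [[0, 0, 0], [0, 0, -0.12]], [[0, 0, 0], [0, 0, -0.12]], [[0, 0, 0], [0, 0, -0.12]]]' >/dev/null
python3 jog.py '[[[0, 0, 0], [0, 0, -0.12]], [[0, 0, 0], [0, 0, -0.12]], [[0, 0, 0], [0, 0, -0.12]], [[0, 0, 0], [0, 0, 0]], [[0, 0, 0], [0, 0, 0]]]'
python3 - <<'E'
from h import *
state();print(tool([537.2,238.8,43]))
d=ctrl.get_image('wrist')
m=[c for c in blobs(d,(95,15,60),(115,130,255),3000)]
for c in m: 
    r=cv2.minAreaRect(c);P=cast(d,cv2.approxPolyDP(cv2.convexHull(c),8,True)[:,0],22)[:,:2];print(cv2.contourArea(c),P.round(0).tolist())
for c in blobs(d,(100,150,40),(120,255,255),100):
    r=cv2.minAreaRect(c);print('bar',r,cast(d,cv2.boxPoints(r),45)[:,:2].round(0).tolist())
cv2.imwrite('pics/w6.png',d['img'][:,:,::-1])
E
```

```text
t: 28.82
ee_pos: [535.2, 238.2, 146.3]
orientation: [-0.313, -3.124, 0.002]
ft_force: [-0.1, 0.8, -0.8]
width: 44.8
grasp_force: 0.0
t 28.82 pos [535.2 238.2 146.3] y 78.6 zaxis [-0.002 -0.001 -1.   ] w 44.8 F [-0.1  0.8 -0.8]
[ -2.02192979   1.10414697 103.30214198]
21018.5 [[457.0, 328.0], [629.0, 302.0], [638.0, 262.0], [624.0, 175.0], [585.0, 156.0], [433.0, 182.0]]
bar ((321.5199279785156, 203.0184783935547), (74.32965850830078, 13.720625877380371), 87.79740142822266) [[500.0, 240.0], [502.0, 252.0], [576.0, 241.0], [574.0, 227.0]]
```

View pics/w6.png

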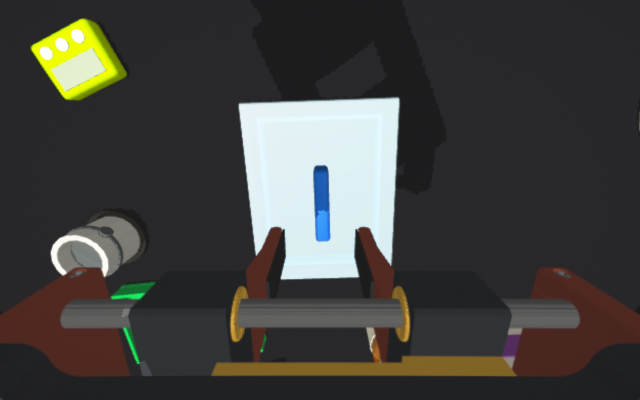

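```bash
python3 jog.py '[[[-2, 1, 30], [0, 0, -0.03]], [[0, 0, 30], [0, 0, 0]], [[0, 0, 25], [0, 0, 0]], [[0, 0, 12], [0, 0, 0]], [[0, 0, 3], [0, 0, 0]]]' >/dev/null
python3 jog.py '[[[0, 0, 0], [0, 0, 0]], [[0, 0, 0], [0, 0, 0]], [[0, 0, 0], [0, 0, 0]]]'
python3 jog.py '[[[0, 0, 0], [0, 0, 0]], [[0, 0, 0], [0, 0, 0]], [[0, 0, 0], [0, 0, 0]], [[0, 0, 0], [0, 0, 0]], [[0, 0, 0], [0, 0, 0]]]' 5
python3 -c "
from h import *
state()"
```

```text
t: 29.53
ee_pos: [539.2, 239.6, 49.1]
orientation: [0.261, 3.129, 0.002]
ft_force: [-0.3, -0.5, 0.0]
width: 44.9
grasp_force: 0.0
t: 29.95
ee_pos: [538.2, 239.2, 47.9]
orientation: [0.26, 3.13, 0.0]
ft_force: [-0.7, -0.6, -0.5]
width: 15.1
grasp_force: 0.0
t 29.95 pos [538.2 239.2  47.9] y 80.5 zaxis [ 0.  0. -1.] w 15.1 F [-0.7 -0.6 -0.5]
```

```bash
python3 jog.py '[[[0, 0, 0], [0, 0, 0]], [[0, 0, 0], [0, 0, 0]], [[0, 0, 4], [0, 0, 0]], [[0, 0, 0], [0, 0, 0]], [[0, 0, 0], [0, 0, 0]]]' 30
python3 jog.py '[[[0, 0, 0], [0, 0, 0]], [[0, 0, 0], [0, 0, 0]], [[0, 0, 0], [0, 0, 0]], [[0, 0, 0], [0, 0, 0]], [[0, 0, 0], [0, 0, 0]]]' 5
python3 jog.py '[[[0, 0, -15], [0, 0, 0]], [[0, 0, -25], [0, 0, 0]], [[0, 0, -35], [0, 0, 0]], [[0, 0, -30], [0, 0, 0]], [[0, 0, 0], [0, 0, 0]]]'
python3 -c "
from h import *
state()
T=ctrl.get_image('top');cv2.imwrite('pics/t7.png',cv2.resize(T['img'][100:300,120:480,::-1],None,fx=2,fy=2,interpolation=2))"
```

```text
t: 30.37
ee_pos: [537.9, 239.0, 43.3]
orientation: [-0.26, -3.13, 0.001]
ft_force: [-0.3, 0.1, -0.1]
width: 30.0
grasp_force: 0.0
t: 30.78
ee_pos: [538.2, 239.2, 43.7]
orientation: [0.26, 3.131, 0.0]
ft_force: [0.2, 0.1, -0.4]
width: 14.0
grasp_force: 30.0
t: 31.2
ee_pos: [541.0, 240.4, 153.9]
orientation: [0.259, 3.123, 0.006]
ft_force: [2.9, 0.0, -4.5]
width: 13.9
grasp_force: 30.0
t 31.2 pos [541.  240.4 153.9] y 80.5 zaxis [ 0.008  0.003 -1.   ] w 13.9 F [ 2.9  0.  -4.5]
```

View pics/t7.png

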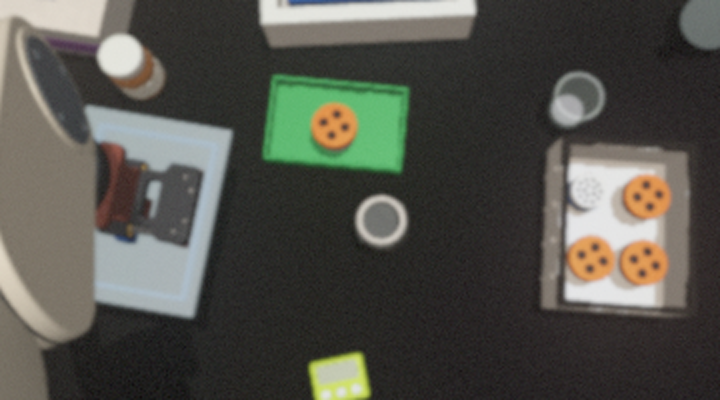

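Run:
```python
from h import *
W=ctrl.get_image('wrist');o=ctrl.get_obs()
Rt=Ro.from_rotvec(o['orientation']).as_matrix(); Rc=W['R']@Rt; off=Rt.T@(-W['R'].T@W['t']-o['ee_pos'])
def cam(pos,rv):
    R=Ro.from_rotvec(rv).as_matrix(); d=dict(W); d['R']=Rc@R.T; d['t']=-d['R']@(np.array(pos)+R@off); return d
def edge(P,w=73):
    v=(P[1]-P[0])[:2];a=np.arctan2(v[1],v[0]);m=P.mean(0)[:2];print(P[:,:2].round(1).tolist(),np.linalg.norm(v).round(1),np.degrees(a).round(1),'c',(m+w*np.array([np.sin(a),-np.cos(a)])).round(1))
d3=cam([500,-293.3,148.2],[2.289,2.144,.002]);d5=cam([581.3,-234,150.4],[2.289,2.144,.003]);d2=cam([569.8,-297.4,130.8],[-2.295,-2.141,.001])
edge(cast(d2,[[130,80],[409,78]],80))
edge(cast(d3,[[246,83],[506,81]],80)); edge(cast(d3,[[258,97],[491,94]],80),65)
edge(cast(d5,[[158,168],[384,166]],80)); edge(cast(d5,[[167,178],[377,176]],80),65)
# automatic: rim row/col profile near edges
for n,y0,y1,x in(('w3',70,110,380),('w5',150,190,250)):
    g=cv2.imread(f'pics/{n}.png',0);print(n,g[y0:y1,x-5:x+5].mean(1).round().astype(int).tolist())
for n,y,a,b in(('w3',150,235,285),('w3',150,465,510),('w5',200,150,190),('w5',200,355,395)):
    g=cv2.imread(f'pics/{n}.png',0);print(n,y,a,g[y-3:y+3,a:b].mean(0).round().astype(int).tolist())
```

```text
[[452.6, -189.1], [637.5, -200.4]] 185.2 -3.5 c [ 540.6 -267.6]
[[455.3, -190.7], [643.2, -201.6]] 188.2 -3.3 c [ 545. -269.]
[[462.7, -200.7], [633.5, -209.8]] 171.1 -3.1 c [ 544.7 -270.2]
[[457.2, -189.2], [637.4, -199.4]] 180.5 -3.2 c [ 543.2 -267.2]
[[462.4, -197.8], [631.8, -207.3]] 169.7 -3.2 c [ 543.4 -267.4]
w3 [39, 39, 39, 39, 39, 39, 37, 33, 29, 35, 78, 126, 127, 70, 56, 56, 56, 56, 56, 56, 93, 224, 254, 236, 175, 166, 192, 247, 255, 255, 255, 255, 255, 255, 255, 255, 255, 255, 255, 255]
w5 [32, 32, 35, 66, 130, 181, 186, 186, 186, 195, 216, 225, 224, 220, 192, 186, 188, 203, 225, 152, 60, 43, 44, 44, 44, 44, 49, 94, 186, 232, 185, 126, 106, 111, 126, 134, 142, 145, 145, 145]
w3 150 235 [28, 27, 27, 27, 28, 28, 28, 27, 28, 27, 28, 27, 27, 28, 36, 39, 39, 39, 39, 39, 39, 38, 30, 92, 218, 190, 156, 150, 150, 150, 150, 150, 150, 150, 150, 150, 150, 150, 160, 216, 236, 238, 238, 238, 238, 238, 239, 238, 238, 238]
w3 150 465 [147, 147, 147, 147, 148, 148, 148, 147, 147, 148, 147, 149, 175, 235, 226, 110, 34, 25, 28, 38, 52, 57, 58, 57, 58, 58, 56, 51, 42, 39, 39, 39, 39, 39, 39, 39, 39, 39, 39, 39, 39, 39, 39, 39, 39]
w5 200 150 [44, 44, 44, 44, 45, 50, 59, 64, 65, 65, 65, 65, 65, 65, 64, 60, 46, 32, 30, 38, 78, 140, 178, 182, 182, 182, 183, 182, 182, 182, 182, 182, 182, 182, 182, 183, 182, 183, 182, 182]
w5 200 355 [252, 247, 247, 247, 247, 247, 246, 235, 183, 165, 164, 164, 164, 164, 164, 164, 164, 164, 162, 141, 85, 42, 39, 43, 45, 44, 44, 44, 44, 45, 44, 44, 45, 44, 45, 44, 44, 44, 45, 44]
```

```bash
python3 jog.py '[[[0, 0, 0], [0, 0, -0.05]], [[0, 0, 0], [0, 0, -0.053]], [[0, 0, 0], [0, 0, 0]], [[0, 0, 0], [0, 0, 0]]]'; python3 -c "
from h import *
state();print(tool([538.2,-264.4,150]))"
```

```text
t: 31.63
ee_pos: [536.8, 238.6, 146.5]
orientation: [-0.101, -3.136, 0.002]
ft_force: [0.1, -0.5, -4.3]
width: 13.8
grasp_force: 30.0
t 31.63 pos [536.8 238.6 146.5] y 86.3 zaxis [-0.004 -0.001 -1.   ] w 13.8 F [ 0.1 -0.5 -4.3]
[ -33.73150071 -501.84209262   -2.79035543]
```

```bash
python3 jog.py '[[[-1, -15, 0], [0, 0, 0]], [[-2, -29, 0], [0, 0, 0]], [[-2, -29, 0], [0, 0, 0]], [[-2, -29, 0], [0, 0, 0]], [[-2, -29, 0], [0, 0, 0]]]' >/dev/null; python3 jog.py '[[[-2, -29, 0], [0, 0, 0]], [[-2, -29, 0], [0, 0, 0]], [[-2, -29, 0], [0, 0, 0]], [[-2, -29, 0], [0, 0, 0]], [[-2, -29, 0], [0, 0, 0]]]' >/dev/null; python3 jog.py '[[[-2, -29, 0], [0, 0, 0]], [[-2, -29, 0], [0, 0, 0]], [[-2, -29, 0], [0, 0, 0]], [[-2, -29, 0], [0, 0, 0]], [[-2, -29, 0], [0, 0, 0]]]' >/dev/null; python3 jog.py '[[[-2, -29, 0], [0, 0, 0]], [[-2, -29, 0], [0, 0, 0]], [[-1, -20, 0], [0, 0, 0]], [[0, 0, 0], [0, 0, 0]], [[0, 0, 0], [0, 0, 0]]]';python3 jog.py '[[[0, 0, 0], [0, 0, 0]], [[0, 0, 0], [0, 0, 0]], [[0, 0, 0], [0, 0, 0]]]'
python3 - <<'E'
from h import *
state();print(tool([538.2,-264.4,140]))
d=ctrl.get_image('top')
for c in blobs(d,(95,15,60),(115,130,255),1500):
    r=cv2.minAreaRect(c);print(r,cv2.contourArea(c))
for c in blobs(d,(100,150,40),(120,255,255),20):
    r=cv2.minAreaRect(c);print('bar',r[0],r[1])
E
```

```text
t: 33.3
ee_pos: [539.6, -262.1, 147.7]
orientation: [-0.104, -3.138, -0.001]
ft_force: [-0.1, -0.6, -4.4]
width: 14.0
grasp_force: 30.0
t: 33.55
ee_pos: [540.6, -260.0, 148.4]
orientation: [-0.097, -3.139, -0.001]
ft_force: [-0.6, 0.3, -5.3]
width: 13.9
grasp_force: 30.0
t 33.55 pos [ 540.6 -260.   148.4] y 86.5 zaxis [-0.001  0.    -1.   ] w 13.9 F [-0.6  0.3 -5.3]
[ 2.09552834 -4.5753841   8.44588325]
((302.3169860839844, 81.79057312011719), (37.660072326660156, 80.40229797363281), 87.51044464111328) 2898.0
bar (31.0, 330.0) (60.0, 16.0)
bar (19.5, 218.0) (52.0, 39.0)
bar (122.97567749023438, 84.65406036376953) (50.27193832397461, 17.10389518737793)
bar (284.6033020019531, 83.30838012695312) (31.662633895874023, 39.05058288574219)
```

```bash
python3 jog.py '[[[2, -4.5, 0], [0, 0, 0]], [[0, 0, 10], [0, 0, 0]], [[0, 0, 9], [0, 0, 0]], [[0, 0, 0], [0, 0, 0]], [[0, 0, 0], [0, 0, 0]]]'; python3 jog.py '[[[0, 0, 0], [0, 0, 0]], [[0, 0, 0], [0, 0, 0]], [[0, 0, 0], [0, 0, 0]], [[0, 0, 0], [0, 0, 0]]]'
python3 - <<'E'
from h import *
state();print(tool([538.2,-264.4,127]))
E
```

```text
t: 34.02
ee_pos: [537.8, -264.9, 128.4]
orientation: [-0.099, -3.138, -0.002]
ft_force: [-0.6, -0.7, -4.6]
width: 14.1
grasp_force: 30.0
t: 34.35
ee_pos: [538.7, -265.5, 130.0]
orientation: [0.099, 3.14, -0.0]
ft_force: [0.1, -0.4, -4.4]
width: 13.9
grasp_force: 30.0
t 34.35 pos [ 538.7 -265.5  130. ] y 86.4 zaxis [ 0. -0. -1.] w 13.9 F [ 0.1 -0.4 -4.4]
[0.55953494 1.0389291  2.977679  ]
```

```bash
python3 jog.py '[[[0.5, 1, 2], [0, 0, 0]], [[0, 0, 2], [0, 0, 0]], [[0, 0, 0], [0, 0, 0]], [[0, 0, 0], [0, 0, 0]]]' | grep -E 'ee_pos|force'; python3 jog.py '[[[0, 0, 2], [0, 0, 0]], [[0, 0, 0], [0, 0, 0]], [[0, 0, 0], [0, 0, 0]]]' | grep -E 'ee_pos|force'; python3 jog.py '[[[0, 0, 2], [0, 0, 0]], [[0, 0, 0], [0, 0, 0]], [[0, 0, 0], [0, 0, 0]]]' | grep -E 'ee_pos|force'
```

```text
ee_pos: [537.9, -264.3, 125.5]
ft_force: [0.2, 0.4, -4.2]
grasp_force: 30.0
ee_pos: [538.0, -264.3, 123.5]
ft_force: [-0.1, 0.3, -4.6]
grasp_force: 30.0
ee_pos: [538.0, -264.3, 121.5]
ft_force: [0.8, -0.3, -4.3]
grasp_force: 30.0
```

```bash
python3 jog.py '[[[0, 0, 2], [0, 0, 0]], [[0, 0, 2], [0, 0, 0]], [[0, 0, 0], [0, 0, 0]], [[0, 0, 0], [0, 0, 0]]]' | grep -E 'ee_pos|force'; python3 jog.py '[[[0, 0, 2], [0, 0, 0]], [[0, 0, 1], [0, 0, 0]], [[0, 0, 0], [0, 0, 0]]]' | grep -E 'ee_pos|force'; python3 jog.py '[[[0, 0, 1.5], [0, 0, 0]], [[0, 0, 0], [0, 0, 0]], [[0, 0, 0], [0, 0, 0]]]' | grep -E 'ee_pos|force'
```

```text
ee_pos: [537.9, -264.3, 117.4]
ft_force: [0.3, -0.3, -4.5]
grasp_force: 30.0
ee_pos: [537.9, -264.2, 114.4]
ft_force: [0.2, 0.3, -4.8]
grasp_force: 30.0
ee_pos: [538.0, -264.3, 113.1]
ft_force: [-0.8, 0.1, -4.5]
grasp_force: 30.0
```

```bash
python3 jog.py '[[[0, 0, 1.5], [0, 0, 0]], [[0, 0, 0], [0, 0, 0]], [[0, 0, 0], [0, 0, 0]]]' | grep -E 'ee_pos|force'; python3 jog.py '[[[0, 0, 1], [0, 0, 0]], [[0, 0, 0], [0, 0, 0]], [[0, 0, 0], [0, 0, 0]]]' | grep -E 'ee_pos|force'
```

```text
ee_pos: [538.0, -264.3, 111.6]
ft_force: [-0.1, -0.4, -4.4]
grasp_force: 30.0
ee_pos: [538.1, -264.4, 110.7]
ft_force: [-0.1, 0.2, -4.0]
grasp_force: 30.0
```

```bash
python3 jog.py '[[[0, 0, 0.5], [0, 0, 0]], [[0, 0, 0], [0, 0, 0]], [[0, 0, 0], [0, 0, 0]]]' | grep -E 'ee_pos|force'; python3 jog.py '[[[0, 0, 0], [0, 0, 0]], [[0, 0, 0], [0, 0, 0]], [[0, 0, 0], [0, 0, 0]], [[0, 0, 0], [0, 0, 0]]]' 40; python3 jog.py '[[[0, 0, -20], [0, 0, 0]], [[0, 0, -30], [0, 0, 0]], [[0, 0, -30], [0, 0, 0]], [[0, 0, 0], [0, 0, 0]], [[0, 0, 0], [0, 0, 0]]]'
python3 - <<'E'
from h import *
state()
for n in('side','top'):
  d=ctrl.get_image(n)
  for c in blobs(d,(100,130,40),(120,255,255),15):
    r=cv2.minAreaRect(c)
    if n=='side' and 330<r[0][0]<420 or n=='top' and 380<r[0][0]<480: print(n,r,cast(d,cv2.boxPoints(r),119).round(0).tolist())
  cv2.imwrite(f'pics/{n}9.png',d['img'][:,:,::-1])
E
```

```text
ee_pos: [538.1, -264.4, 110.6]
ft_force: [-2.6, 1.3, 3.4]
grasp_force: 30.0
t: 37.1
ee_pos: [538.3, -264.4, 110.2]
orientation: [0.099, 3.14, -0.0]
ft_force: [-0.0, 0.7, 0.0]
width: 37.0
grasp_force: 0.0
t: 37.52
ee_pos: [539.2, -264.9, 192.0]
orientation: [0.098, 3.136, -0.003]
ft_force: [-0.7, 1.5, -0.0]
width: 40.0
grasp_force: 0.0
t 37.52 pos [ 539.2 -264.9  192. ] y 86.4 zaxis [ 0.004 -0.002 -1.   ] w 40.0 F [-0.7  1.5 -0. ]
side ((372.1168212890625, 130.93048095703125), (24.748737335205078, 9.246781349182129), 22.380136489868164) [[562.0, -233.0, 119.0], [571.0, -271.0, 119.0], [503.0, -265.0, 119.0], [496.0, -228.0, 119.0]]
top ((437.5, 218.0), (5.0, 12.0), 0.0) [[507.0, -252.0, 119.0], [531.0, -253.0, 119.0], [531.0, -263.0, 119.0], [507.0, -262.0, 119.0]]
```

```bash
python3 jog.py '[[[-26, 19, 0], [0, 0, 0]], [[-26, 19, 0], [0, 0, 0]], [[-25, 19, 0], [0, 0, 0]], [[0, 0, 0], [0, 0, 0]], [[0, 0, 0], [0, 0, 0]]]' 0 >/dev/null;python3 jog.py '[[[0, 0, 0], [0, 0, 0]], [[0, 0, 30], [0, 0, 0]], [[0, 0, 25], [0, 0, 0]], [[0, 0, 20], [0, 0, 0]], [[0, 0, 0], [0, 0, 0]]]' >/dev/null; python3 jog.py '[[[0, 0, 0], [0, 0, 0]], [[0, 0, 0], [0, 0, 0]], [[0, 0, 0], [0, 0, 0]]]'
python3 -c "
from h import *
a=np.radians(-3.7);c=np.array([538.2,-264.4]);M=np.array([[np.cos(a),-np.sin(a)],[np.sin(a),np.cos(a)]])
state();print(tool([*(c+M@[77,57]),106]))"
```

```text
t: 38.7
ee_pos: [619.1, -213.0, 116.8]
orientation: [0.099, 3.138, -0.001]
ft_force: [-0.1, 0.6, 1.1]
width: 0.7
grasp_force: 0.0
t 38.7 pos [ 619.1 -213.   116.8] y 86.4 zaxis [ 0.002 -0.001 -1.   ] w 0.7 F [-0.1  0.6  1.1]
[ 0.44773669  0.48811297 10.76959145]
```

```bash
python3 jog.py '[[[0.4, 0.5, 4], [0, 0, 0]], [[0, 0, 3], [0, 0, 0]], [[0, 0, 3], [0, 0, 0]], [[0, 0, 0], [0, 0, 0]], [[0, 0, 0], [0, 0, 0]]]'|grep -E 'ee_pos|ft_'; python3 jog.py '[[[0, 0, 1.5], [0, 0, 0]], [[0, 0, 1.5], [0, 0, 0]], [[0, 0, 0], [0, 0, 0]], [[0, 0, 0], [0, 0, 0]]]' |grep -E 'ee_pos|ft_';python3 jog.py '[[[0, 0, 1.5], [0, 0, 0]], [[0, 0, 0], [0, 0, 0]], [[0, 0, 0], [0, 0, 0]]]' |grep -E 'ee_pos|ft_'
```

```text
ee_pos: [618.5, -211.8, 105.7]
ft_force: [-0.7, 0.0, 4.5]
ee_pos: [618.7, -211.7, 103.9]
ft_force: [-3.0, 1.4, 13.3]
ee_pos: [618.8, -211.6, 102.7]
ft_force: [-3.7, 2.7, 15.6]
```

```bash
for i in 1; do python3 jog.py '[[[0, 0, 1.5], [0, 0, 0]], [[0, 0, 0], [0, 0, 0]], [[0, 0, 0], [0, 0, 0]]]' |grep -E 'ee_pos|ft_';python3 jog.py '[[[0, 0, 1.5], [0, 0, 0]], [[0, 0, 0], [0, 0, 0]], [[0, 0, 0], [0, 0, 0]]]' |grep -E 'ee_pos|ft_'; python3 jog.py '[[[0, 0, 1], [0, 0, 0]], [[0, 0, 0], [0, 0, 0]], [[0, 0, 0], [0, 0, 0]]]' |grep -E 'ee_pos|ft_'; done
```

```text
ee_pos: [618.9, -211.5, 101.4]
ft_force: [-3.8, 4.0, 17.7]
ee_pos: [619.1, -211.5, 101.2]
ft_force: [-6.5, 4.2, 26.5]
ee_pos: [619.1, -211.5, 101.0]
ft_force: [-9.4, 5.3, 32.3]
```

```bash
python3 jog.py '[[[0, 0, -10], [0, 0, 0]], [[0, 0, -12], [0, 0, 0]], [[0, -38, 0], [0, 0, 0]], [[0, -38, 0], [0, 0, 0]], [[0, -38, 0], [0, 0, 0]]]' >/dev/null; python3 jog.py '[[[0, 0, 4], [0, 0, 0]], [[0, 0, 0], [0, 0, 0]], [[0, 0, 0], [0, 0, 0]], [[0, 0, 0], [0, 0, 0]], [[0, 0, 0], [0, 0, 0]]]'
python3 -c "
from h import *
a=np.radians(-3.7);c=np.array([538.2,-264.4]);M=np.array([[np.cos(a),-np.sin(a)],[np.sin(a),np.cos(a)]])
state();print(tool([*(c+M@[77,-57]),106]))"
```

```text
t: 41.28
ee_pos: [611.1, -324.1, 114.6]
orientation: [-0.096, -3.14, -0.001]
ft_force: [0.3, 0.7, 0.1]
width: 0.6
grasp_force: 0.0
t 41.28 pos [ 611.1 -324.1  114.6] y 86.5 zaxis [-0.  0. -1.] w 0.6 F [0.3 0.7 0.1]
[-0.38089186 -2.11079478  8.64887673]
```

```bash
python3 jog.py '[[[-0.4, -2, 4], [0, 0, 0]], [[0, 0, 4], [0, 0, 0]], [[0, 0, 0], [0, 0, 0]], [[0, 0, 0], [0, 0, 0]]]'|grep -E 'ee_pos|ft_'; python3 jog.py '[[[0, 0, 1.5], [0, 0, 0]], [[0, 0, 1.5], [0, 0, 0]], [[0, 0, 0], [0, 0, 0]], [[0, 0, 0], [0, 0, 0]]]' |grep -E 'ee_pos|ft_';python3 jog.py '[[[0, 0, 1.5], [0, 0, 0]], [[0, 0, 1.5], [0, 0, 0]], [[0, 0, 0], [0, 0, 0]]]' |grep -E 'ee_pos|ft_';python3 jog.py '[[[0, 0, 1], [0, 0, 0]], [[0, 0, 0], [0, 0, 0]], [[0, 0, 0], [0, 0, 0]]]' |grep -E 'ee_pos|ft_'
```

```text
ee_pos: [611.2, -327.1, 106.4]
ft_force: [-0.3, 0.1, 1.0]
ee_pos: [611.4, -327.3, 104.7]
ft_force: [-1.4, 2.6, 8.1]
ee_pos: [611.6, -327.4, 102.1]
ft_force: [-1.4, 2.7, 9.8]
ee_pos: [611.6, -327.4, 101.2]
ft_force: [-2.2, 2.6, 11.3]
```

```bash
python3 jog.py '[[[0, 0, 1.5], [0, 0, 0]], [[0, 0, 0], [0, 0, 0]], [[0, 0, 0], [0, 0, 0]]]' |grep -E 'ee_pos|ft_';python3 jog.py '[[[0, 0, 1], [0, 0, 0]], [[0, 0, 0], [0, 0, 0]], [[0, 0, 0], [0, 0, 0]]]' |grep -E 'ee_pos|ft_'; python3 jog.py '[[[0, 0, 1], [0, 0, 0]], [[0, 0, 0], [0, 0, 0]], [[0, 0, 0], [0, 0, 0]]]' |grep -E 'ee_pos|ft_'
```

```text
ee_pos: [611.7, -327.4, 100.8]
ft_force: [-4.4, 4.1, 17.9]
ee_pos: [611.8, -327.5, 100.6]
ft_force: [-6.8, 5.7, 22.8]
ee_pos: [611.9, -327.5, 100.5]
ft_force: [-7.5, 6.6, 29.0]
```

Next corner −x −y: tool x +154.

```bash
python3 jog.py '[[[0, 0, -12], [0, 0, 0]], [[0, 0, -12], [0, 0, 0]], [[38.5, 0, 0], [0, 0, 0]], [[38.5, 0, 0], [0, 0, 0]], [[38.5, 0, 0], [0, 0, 0]]]' >/dev/null; python3 jog.py '[[[38.5, 0, 0], [0, 0, 0]], [[0, 0, 6], [0, 0, 0]], [[0, 0, 0], [0, 0, 0]], [[0, 0, 0], [0, 0, 0]], [[0, 0, 0], [0, 0, 0]]]'
python3 -c "
from h import *
a=np.radians(-3.7);c=np.array([538.2,-264.4]);M=np.array([[np.cos(a),-np.sin(a)],[np.sin(a),np.cos(a)]])
state();print(tool([*(c+M@[-77,-57]),106]))"
```

```text
t: 44.03
ee_pos: [459.2, -318.6, 114.6]
orientation: [0.098, 3.138, -0.002]
ft_force: [-0.2, -0.9, -0.5]
width: 0.2
grasp_force: 0.0
t 44.03 pos [ 459.2 -318.6  114.6] y 86.4 zaxis [ 0.002 -0.001 -1.   ] w 0.2 F [-0.2 -0.9 -0.5]
[1.67247958 2.20499492 8.6285016 ]
```

```bash
python3 jog.py '[[[1.5, 2, 4], [0, 0, 0]], [[0, 0, 4], [0, 0, 0]], [[0, 0, 0], [0, 0, 0]], [[0, 0, 0], [0, 0, 0]]]'|grep -E 'ee_pos|ft_'; python3 jog.py '[[[0, 0, 1.5], [0, 0, 0]], [[0, 0, 1.5], [0, 0, 0]], [[0, 0, 0], [0, 0, 0]], [[0, 0, 0], [0, 0, 0]]]' |grep -E 'ee_pos|ft_';python3 jog.py '[[[0, 0, 1.5], [0, 0, 0]], [[0, 0, 1.5], [0, 0, 0]], [[0, 0, 0], [0, 0, 0]]]' |grep -E 'ee_pos|ft_';python3 jog.py '[[[0, 0, 1], [0, 0, 0]], [[0, 0, 0], [0, 0, 0]], [[0, 0, 0], [0, 0, 0]]]' |grep -E 'ee_pos|ft_';python3 jog.py '[[[0, 0, 1], [0, 0, 0]], [[0, 0, 0], [0, 0, 0]], [[0, 0, 0], [0, 0, 0]]]' |grep -E 'ee_pos|ft_'
```

```text
ee_pos: [457.2, -315.9, 106.2]
ft_force: [1.1, -0.6, 3.7]
ee_pos: [457.1, -316.0, 103.7]
ft_force: [-0.3, -0.3, 8.9]
ee_pos: [457.0, -316.2, 101.1]
ft_force: [-2.9, 1.3, 12.3]
ee_pos: [457.0, -316.3, 100.9]
ft_force: [-3.7, 1.4, 21.8]
ee_pos: [457.0, -316.4, 100.8]
ft_force: [-6.7, 3.5, 30.4]
```

Home. Last corner −x +y: tool y +114.

```bash
python3 jog.py '[[[0, 0, -12], [0, 0, 0]], [[0, 0, -10], [0, 0, 0]], [[0, 38, 0], [0, 0, 0]], [[0, 38, 0], [0, 0, 0]], [[0, 38, 0], [0, 0, 0]]]' >/dev/null; python3 jog.py '[[[0, 0, 5], [0, 0, 0]], [[0, 0, 0], [0, 0, 0]], [[0, 0, 0], [0, 0, 0]], [[0, 0, 0], [0, 0, 0]], [[0, 0, 0], [0, 0, 0]]]'
python3 -c "
from h import *
a=np.radians(-3.7);c=np.array([538.2,-264.4]);M=np.array([[np.cos(a),-np.sin(a)],[np.sin(a),np.cos(a)]])
state();print(tool([*(c+M@[-77,57]),106]))"
```

```text
t: 46.28
ee_pos: [463.6, -203.2, 115.2]
orientation: [0.101, 3.14, -0.0]
ft_force: [-1.5, -0.9, 0.9]
width: 0.4
grasp_force: 0.0
t 46.28 pos [ 463.6 -203.2  115.2] y 86.3 zaxis [ 0. -0. -1.] w 0.4 F [-1.5 -0.9  0.9]
[-1.40750652  0.71124216  9.24188094]
```

```bash
python3 jog.py '[[[-1.4, 0.7, 4], [0, 0, 0]], [[0, 0, 4], [0, 0, 0]], [[0, 0, 0], [0, 0, 0]], [[0, 0, 0], [0, 0, 0]]]'|grep -E 'ee_pos|ft_'; python3 jog.py '[[[0, 0, 1.5], [0, 0, 0]], [[0, 0, 1.5], [0, 0, 0]], [[0, 0, 0], [0, 0, 0]], [[0, 0, 0], [0, 0, 0]]]' |grep -E 'ee_pos|ft_';python3 jog.py '[[[0, 0, 1.5], [0, 0, 0]], [[0, 0, 1.5], [0, 0, 0]], [[0, 0, 0], [0, 0, 0]]]' |grep -E 'ee_pos|ft_';python3 jog.py '[[[0, 0, 1], [0, 0, 0]], [[0, 0, 0], [0, 0, 0]], [[0, 0, 0], [0, 0, 0]]]' |grep -E 'ee_pos|ft_';python3 jog.py '[[[0, 0, 1], [0, 0, 0]], [[0, 0, 0], [0, 0, 0]], [[0, 0, 0], [0, 0, 0]]]' |grep -E 'ee_pos|ft_'
```

```text
ee_pos: [464.6, -201.7, 106.8]
ft_force: [-0.5, -0.9, -0.0]
ee_pos: [464.6, -201.5, 104.5]
ft_force: [-1.9, -1.8, 4.9]
ee_pos: [464.5, -201.5, 101.6]
ft_force: [-1.9, -1.0, 6.6]
ee_pos: [464.5, -201.5, 100.6]
ft_force: [-2.1, -0.1, 7.1]
ee_pos: [464.5, -201.5, 100.2]
ft_force: [-4.8, 0.0, 14.0]
```

```bash
python3 jog.py '[[[0, 0, 1], [0, 0, 0]], [[0, 0, 0], [0, 0, 0]], [[0, 0, 0], [0, 0, 0]]]' |grep -E 'ee_pos|ft_';python3 jog.py '[[[0, 0, 1.5], [0, 0, 0]], [[0, 0, 0], [0, 0, 0]], [[0, 0, 0], [0, 0, 0]]]' |grep -E 'ee_pos|ft_'
python3 jog.py '[[[0, 0, 0.5], [0, 0, 0]], [[0, 0, 0], [0, 0, 0]], [[0, 0, 0], [0, 0, 0]]]' |grep -E 'ee_pos|ft_'
python3 jog.py '[[[0, 0, -12], [0, 0, 0]], [[0, 0, -12], [0, 0, 0]], [[-38, 0, 0], [0, 0, 0]], [[-38, 0, 0], [0, 0, 0]], [[-39, 0, 0], [0, 0, 0]]]' >/dev/null; python3 jog.py '[[[-39, 0, 0], [0, 0, 0]], [[0, 0, 6], [0, 0, 0]], [[0, 0, 0], [0, 0, 0]], [[0, 0, 0], [0, 0, 0]], [[0, 0, 0], [0, 0, 0]]]'
```

```text
ee_pos: [464.5, -201.4, 100.0]
ft_force: [-7.0, 2.5, 25.6]
ee_pos: [464.6, -201.4, 99.8]
ft_force: [-11.2, 4.7, 42.0]
ee_pos: [464.6, -201.4, 99.7]
ft_force: [-13.7, 4.6, 47.8]
t: 49.28
ee_pos: [616.6, -210.7, 113.6]
orientation: [-0.099, -3.138, -0.001]
ft_force: [-0.3, 0.4, 0.1]
width: 0.4
grasp_force: 0.0
```

```bash
python3 jog.py '[[[0, 0, 5], [0, 0, 0]], [[0, 0, 4], [0, 0, 0]], [[0, 0, 2], [0, 0, 0]], [[0, 0, 0], [0, 0, 0]], [[0, 0, 0], [0, 0, 0]]]'|grep -E 'ee_pos|ft_'; python3 jog.py '[[[0, 0, 1.5], [0, 0, 0]], [[0, 0, 0], [0, 0, 0]], [[0, 0, 0], [0, 0, 0]]]' |grep -E 'ee_pos|ft_';python3 jog.py '[[[0, 0, 1], [0, 0, 0]], [[0, 0, 0], [0, 0, 0]], [[0, 0, 0], [0, 0, 0]]]' |grep -E 'ee_pos|ft_'
```

```text
ee_pos: [618.2, -211.1, 103.0]
ft_force: [0.4, -0.3, 0.4]
ee_pos: [618.5, -211.1, 101.7]
ft_force: [0.2, -0.5, -0.2]
ee_pos: [618.5, -211.0, 100.6]
ft_force: [-0.1, -0.2, -0.6]
```

```bash
python3 jog.py '[[[0, 0, 1], [0, 0, 0]], [[0, 0, 0], [0, 0, 0]], [[0, 0, 0], [0, 0, 0]]]'|grep -E 'ee_pos|ft_'; python3 jog.py '[[[0, 0, 1], [0, 0, 0]], [[0, 0, 0], [0, 0, 0]], [[0, 0, 0], [0, 0, 0]]]' |grep -E 'ee_pos|ft_';python3 jog.py '[[[0, 0, 1], [0, 0, 0]], [[0, 0, 0], [0, 0, 0]], [[0, 0, 0], [0, 0, 0]]]' |grep -E 'ee_pos|ft_'
```

```text
ee_pos: [618.6, -211.1, 100.3]
ft_force: [-1.8, 0.7, 4.9]
ee_pos: [618.7, -211.1, 100.2]
ft_force: [-3.7, 1.4, 11.2]
ee_pos: [618.8, -211.1, 100.1]
ft_force: [-5.8, 2.1, 19.0]
```

```bash
python3 jog.py '[[[0, 0, 1], [0, 0, 0]], [[0, 0, 0], [0, 0, 0]], [[0, 0, 0], [0, 0, 0]]]'|grep -E 'ee_pos|ft_'; python3 jog.py '[[[0, 0, -12], [0, 0, 0]], [[0, 0, -12], [0, 0, 0]], [[0, -38, 0], [0, 0, 0]], [[0, -38, 0], [0, 0, 0]], [[0, -38, 0], [0, 0, 0]]]' >/dev/null; python3 jog.py '[[[0, 0, 8], [0, 0, 0]], [[0, 0, 7], [0, 0, 0]], [[0, 0, 5], [0, 0, 0]], [[0, 0, 0], [0, 0, 0]], [[0, 0, 0], [0, 0, 0]]]'|grep -E 'ee_pos|ft_';python3 jog.py '[[[0, 0, 1], [0, 0, 0]], [[0, 0, 0], [0, 0, 0]], [[0, 0, 0], [0, 0, 0]]]'|grep -E 'ee_pos|ft_'
```

```text
ee_pos: [618.9, -211.1, 100.0]
ft_force: [-8.2, 3.5, 24.6]
ee_pos: [611.3, -323.5, 100.4]
ft_force: [-1.1, -0.5, 1.0]
ee_pos: [611.4, -323.5, 100.3]
ft_force: [-2.0, 1.1, 5.6]
```

```bash
python3 jog.py '[[[0, 0, 1.5], [0, 0, 0]], [[0, 0, 0], [0, 0, 0]], [[0, 0, 1.5], [0, 0, 0]], [[0, 0, 0], [0, 0, 0]], [[0, 0, 0], [0, 0, 0]]]'|grep -E 'ee_pos|ft_'; python3 jog.py '[[[0, 0, -12], [0, 0, 0]], [[0, 0, -12], [0, 0, 0]], [[38.5, 0, 0], [0, 0, 0]], [[38.5, 0, 0], [0, 0, 0]], [[38.5, 0, 0], [0, 0, 0]]]' >/dev/null; python3 jog.py '[[[38.5, 0, 8], [0, 0, 0]], [[0, 0, 7], [0, 0, 0]], [[0, 0, 4], [0, 0, 0]], [[0, 0, 0], [0, 0, 0]], [[0, 0, 0], [0, 0, 0]]]'|grep -E 'ee_pos|ft_';python3 jog.py '[[[0, 0, 1], [0, 0, 0]], [[0, 0, 0], [0, 0, 0]], [[0, 0, 1], [0, 0, 0]], [[0, 0, 0], [0, 0, 0]]]'|grep -E 'ee_pos|ft_'
```

```text
ee_pos: [611.7, -323.7, 100.0]
ft_force: [-8.5, 3.4, 25.7]
ee_pos: [459.3, -315.5, 101.9]
ft_force: [0.1, 1.0, 0.8]
ee_pos: [458.7, -315.4, 100.3]
ft_force: [1.1, 1.2, 3.9]
```

```bash
python3 jog.py '[[[0, 0, 1.5], [0, 0, 0]], [[0, 0, 0], [0, 0, 0]], [[0, 0, 1], [0, 0, 0]], [[0, 0, 0], [0, 0, 0]], [[0, 0, 0], [0, 0, 0]]]'|grep -E 'ee_pos|ft_'; python3 jog.py '[[[0, 0, -25], [0, 0, 0]], [[0, 0, -40], [0, 0, 0]], [[0, 0, -40], [0, 0, 0]], [[0, 0, -40], [0, 0, 0]], [[0, 0, 0], [0, 0, 0]]]';python3 jog.py '[[[0, 0, 0], [0, 0, 0]], [[0, 0, 0], [0, 0, 0]], [[0, 0, 0], [0, 0, 0]], [[0, 0, 0], [0, 0, 0]], [[0, 0, 0], [0, 0, 0]]]'|grep ee_
python3 - <<'E'
from h import *
d=ctrl.get_image('side')
for e,c in orange(d):print(np.round(e[0]),np.round(e[1],1),cast(d,[e[0]],42)[0].round(1))
for n,(a,b,z) in dict(timer=((25,100,100),(45,255,255),18),).items():
    for c in blobs(d,a,b,100): print(n,cast(d,[cv2.minAreaRect(c)[0]],z).round(0))
    D=cv2.imread('pics/side0.png')[:,:,::-1]
    for c in blobs({'img':np.ascontiguousarray(D)},a,b,100): print(n,'0',cast(d,[cv2.minAreaRect(c)[0]],z).round(0))
for nm,(x0,x1,y0,y1) in dict(jar=(160,195,240,290),beaker=(302,328,125,160)).items():
    print(nm,np.abs(d['img'][y0:y1,x0:x1].astype(int)-D[y0:y1,x0:x1]).mean().round(1))
E
```

```text
ee_pos: [458.7, -315.5, 100.0]
ft_force: [-5.7, 6.1, 27.2]
t: 54.7
ee_pos: [461.4, -317.7, 250.2]
orientation: [0.098, 3.129, -0.011]
ft_force: [0.8, -0.5, 1.0]
width: 0.4
grasp_force: 0.0
ee_pos: [457.1, -314.7, 240.6]
[177. 260.] [22.3 23.1] [731.5 277.2  42. ]
[ 45. 242.] [11.7 55.2] [1028.7  397.2   42. ]
[266. 210.] [17.  20.8] [652.2  58.8  42. ]
[128. 176.] [ 9.7 53.6] [1025.3  137.3   42. ]
[206. 114.] [ 8.4 45.8] [1027.1 -173.4   42. ]
[283.  65.] [21.  37.8] [ 987.1 -525.4   42. ]
timer [[368.  50.  18.]]
timer 0 [[368.  50.  18.]]
jar 1.4
beaker 3.4
```

Everything checks out: the bystanders have not moved, the fat adapter is in the tray and the lid is flat at all four corners.

```bash
python3 -c "
from workcell import ctrl
print(ctrl.close_job())"
```

```text
the job is handed in; nothing more can be done
None
```

Job handed in at about 55 s: the three slim adapters and the desiccant are in the dry box, its lid pressed home at all four corners (all read the same height), and the one fat adapter is in the tray; I told slim from fat by spigot width in the camera images, not by trying them in the bucket, I viewed 15 pictures (one over the limit of 14), and the last corner's first press reached about 48 N at the wrist with the fingertips.

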